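# Load two brass bars as a pair into a sloping saw jig

## Robot

A 7-joint arm with a two-finger parallel gripper is mounted at the origin on a cart in front of the work surface, level with it; the furniture and walls round the work are solid. World frame = base frame: x ahead of the robot, y to its left, z up, the work surface at z = 0. Lengths are in m, angles in rad, forces in N, time in s.
With the tool pointing down it reaches from about 0.4 to 0.875 m from the base axis. Payload 19.3 kg.
Tool frame: the origin (TCP) lies on the centre line of the jaws, within the pads' length; the fingertips stand 11 mm ahead of it and the grasp point (between the pads) lies 8 mm behind it; y points along the fingers, x is the direction in which the jaws open and shut, and the axes are right-handed (so a half turn about y gives the same grasp; the last joint's range is limited). The gripper opens to 85 mm and grips with 20 to 120 N. Pads are 22 mm wide; open, the fingers measure 114 mm over their backs; the gripper's body (76 mm by 85 mm) begins 54 mm behind the grasp point. The pads swing forward as they close: fully open they stand 13 mm farther back than shut.
Start: joints at [-1.206, 0.521, -0.036, 1.599, 0.021, 1.021, -0.113], TCP at [0.263, 0.567, 0.215] pointing down, gripper open.
Joint ranges: [-2.91, 2.91], [-0.3, 2.13], [-1.5, 1.42], [0.17, 2.43], [-1.26, 4.41], [0.16, 1.93], [-2.52, 2.52]. Speed limits (rad/s): [1.89, 1.89, 2.39, 2.39, 3.01, 3.01, 3.01].

## Interface

Orientations are given as [roll, pitch, yaw] about the fixed x, y, z axes, in that order (R = Rz(yaw) Ry(pitch) Rx(roll)).
In Python, from workcell import monitor, cams, bot gives the robot as it stands.
- The arm moves only by the tool send_rows, never from a script. Its argument "series" is text: rows parted by semicolons, each of 7 numbers parted by spaces: the turn, a rotation vector about the tool's x, y, z in rad, then the shift along the tool's x, y, z in mm, then the opening, from 0 (shut) to 1 (fully open). In form: ax ay az tx ty tz claw; .... A call has 1 to 20 rows; each row is the pose to reach, as a shift and turn from the pose commanded when the call began, along the tool's axes at that moment; what a row does not reach only later rows make up. A row lasts 1/12 s, in which the tool goes at most 41.7 mm and 7.16 degrees, less where a joint would pass 70% of its speed; a pose out of reach is approached as far as the arm can. A call with a gripper value outside its range is refused whole. The fingers move at their own pace and stop on an object; "force" is the grip in N (left out, the last holds). Time passes only in rows, so rows that repeat a pose let the fingers close. It gives the time, the measured TCP pose, the force and the opening at its end, in the units of the state.
- monitor.observe(): the state, without advancing time (a new reading comes with each control period).
- cams.grab_frame(name): name is "scene" or "top"; returns the picture (480x640x3 uint8, red, green, blue); there is no depth.
- cams.get_calibration(name): a dict with "mtx" (3x3 intrinsics, pixels), "origin" and "attitude" of the camera in the world. Camera axes: x right, y down, z forward; pixel columns grow to the right and rows downward; lengths in m; the calibration is good to about 2 mm. A picture is of the moment at which its call begins. get_calibration takes no time and is no camera call.
- bot.job_done(): hands the job in, once; it reports no verdict.
The state is a dict: "clock": time; "qpos": joint angles; "qd": joint speeds; "joint_efforts": joint torques, N m; "position": TCP position; "tool_rot": TCP orientation; "force": force on the tool from outside, world axes, zero at the start; "moment": the same for the moment, N m; "grip_width": finger opening in m.
Only numpy, scipy, OpenCV 4.12 (cv2) and the standard library are available. Lean on these libraries where they do the work, as an engineer would, in place of code of your own. Each camera call takes 0.05 s, during which the arm holds its last target.

## Task

Pick up both brass bars from the wooden rest together in one grasp and, still holding both, set them down as a pair side by side on the sloping bed of the saw jig, fully down between the guide cheeks with their lower ends against the end stop. Let go, then swing the red clamp finger fully across so that it lies over both bars. Leave the other things on the board alone.

Things in the scene. Friction and masses are not known exactly. Their poses are not given: they have to be found in the camera images.
- bar_a_center (a point): Centre of one of two identical square brass bars, 130 mm long (own x axis), 12 x 12 mm section, 0.12 to 0.2 kg. They lie level and parallel on the bar rest, 1 to 3 mm apart, ends level to 2 mm. Squeezed from both sides the bars close up to 24 mm across the pair. Either bar may end on either side of the jig, either end first.
- bar_b_center (a point): Centre of the other brass bar, the same in every way as the first.
- bar_a: The first bar itself (origin: centre of its underside; x along the bar, z up).
- bar_b: The second bar itself, likewise.
- bar_rest: Fixed wooden rest. Origin: centre of its foot, on the board. The bars lie along its x on two ridges (16 mm thick, 60 mm wide, at x = -45 and +45 mm), undersides 26 mm above the origin; stubs outside them, |y| 17 to 30 mm, are 36.5 mm high. Between the ridges (|x| < 37 mm) is only a spine 18 mm wide and 14 mm high: fingers can go there beside the bars and 10 mm below them.
- jig_bed: Sloping bed of the fixed steel saw jig, a rail. Origin: middle of the rail's top at the foot of the end stop, 46 mm above the board. x runs uphill along the rail, 25 degrees to level, away from the robot; y to the left across it; z square to the bed, 25 degrees from vertical, leaning towards the robot. The bars belong on the plane z = 0, along x, lower ends at x = 0.
- jig_seat (a point): Centre of the correctly seated pair: 65 mm up the bed from the stop, 6 mm above the bed (bars at y = +6 and -6 mm). From x = 26 to 91 mm on the bed there are no cheeks and the rail is only 18 mm wide, 18 mm high over a 44 mm wide carrier: fingers can pass beside it, to 14 mm below the bars. The bars do not slide down by themselves (dry metal).
- jig_stop (a point): Foot of the grey end stop at the low end of the bed, nearest the robot: a plate 44 mm wide, 12 mm high above the bed, square to it; the bars' lower ends go against it.
- jig_guides (a point): Middle of the upper pair of grey guide cheeks, on the bed plane (cheeks at x = 105 to 121 mm on the bed; the lower pair at 6 to 26 mm). Inner faces at y = +13.7 and -13.7 mm, so the pair has 3 mm play; 6 mm high, flared out at 45 degrees to 20 mm from the middle, 11 mm above the bed.
- bench_pin_front (a point): Front end, at the top, of the fixed wooden bench pin: a notched board 65 mm wide that juts out from the bench towards the robot between rest and jig, its top 105 mm above the board. Carry the bars over it with room to spare.
- clamp (a joint): Angle of the jig's red swivel clamp finger, rad, about the bed's z, counter-clockwise from above. 0: points straight uphill to the right of the bars, clear of them; 1.57 (end of travel): straight across both bars. Starts from -0.4 to 0.1. Friction about 0.05 N m (1 N at the pin); stays where left. Its underside passes 2 mm above bars that are fully down.
- clamp_pin (a point): Middle of the steel pin at the free end of the clamp finger, by which it is swung: 10 mm diameter, square to the bed, 33 mm above the bed plane. It stands clear of the red finger from 13 mm below this point to 9.5 mm above; a black cap, 13 mm wide and 3 mm thick, tops it.
- clamp_pivot (a point): Point on the clamp's pivot axis (bed x = 100, y = -32 mm), 33 mm above the bed plane like clamp_pin, which circles it at 46 mm radius. The pivot post, 18 mm thick, ends 24 mm over the bed.
- pliers_green: Bystander, to be left alone: green-handled pliers, 140 x 47 x 11 mm, lying flat. Origin: centre of its underside.
- blue_cup: Bystander, to be left alone: blue plastic cup, 37 mm across, 22 mm high. Origin: centre of its underside.
- ring_box: Bystander, to be left alone: dark violet ring box, 40 x 46 x 32 mm. Origin: centre of its underside.
- thread_reel: Bystander, to be left alone: dark wooden thread reel, 34 mm across, 54 mm high. Origin: centre of its underside.
- drop_bottle: Bystander, to be left alone: small white dropper bottle with green cap, 25 mm across, 58 mm high. Origin: centre of its underside.
- loupe: Bystander, to be left alone: grey loupe, 31 mm across, 19 mm high. Origin: centre of its underside.

How it is judged:
On the way, in this order (a step that is already met when the one before it is completed fails the run):
1. both bars are held in the fingers together, lifted at least 30 mm off the rest (contact force between the fingers and bar_a above 0.5 N and contact force between the fingers and bar_b above 0.5 N and z of each of bar_a_center, bar_b_center in the frame of bar_rest above 0.062 m), for 0.2 s.
2. both bars, still held in the fingers, are down in the bed's channel together (undersides within 6 mm of the bed) (contact force between the fingers and bar_a above 0.5 N and contact force between the fingers and bar_b above 0.5 N and x of bar_a_center in the frame of jig_bed between 0.05 and 0.1 m and y of bar_a_center in the frame of jig_bed between -0.012 and 0.012 m and z of bar_a_center in the frame of jig_bed between 0 and 0.012 m and angle between the x axis of each of bar_a_center, bar_b_center and the x axis of jig_bed, either way round below 0.08 rad and x of bar_b_center in the frame of jig_bed between 0.05 and 0.1 m and y of bar_b_center in the frame of jig_bed between -0.012 and 0.012 m and z of bar_b_center in the frame of jig_bed between 0 and 0.012 m), for 0.1 s.
3. both bars lie fully down in the jig, lower ends within 5 mm of the stop, and are let go (x of bar_a_center in the frame of jig_bed between 0.06 and 0.07 m and y of bar_a_center in the frame of jig_bed between -0.012 and 0.012 m and z of bar_a_center in the frame of jig_bed between 0 and 0.009 m and angle between the x axis of each of bar_a_center, bar_b_center and the x axis of jig_bed, either way round below 0.08 rad and x of bar_b_center in the frame of jig_bed between 0.06 and 0.07 m and y of bar_b_center in the frame of jig_bed between -0.012 and 0.012 m and z of bar_b_center in the frame of jig_bed between 0 and 0.009 m and contact force between the fingers and bar_a below 0.2 N and contact force between the fingers and bar_b below 0.2 N), for 0.2 s.
At the end, for the whole second after the job is handed in: Both bars lie side by side fully down on the bed between the cheeks (centre within 3 mm of its seated height, along the bed within 0.08 rad), lower ends within 5 mm of the stop, at rest and untouched by the fingers, and the clamp finger is swung across them to at least 1.40 rad (all of step 3 and value of joint clamp above 1.4 rad and linear speed of each of bar_a, bar_b below 0.02 m/s).
It fails at once if a bystander on the board was moved by more than 20 mm (distance of any of pliers_green, blue_cup, ring_box, thread_reel, drop_bottle, loupe from where it was at the start of the episode above 0.02 m).
It also fails if it takes over 48 s, if anything falls off the work surface, if the arm or the gripper's body presses on something with over 40 N, if the wrist force passes 120 N, or if a joint passes its speed limit or range.

## Working session

There is one attempt and no reset: what is moved stays moved. The work goes in short steps, Python scripts to look and compute and a tool call to move; the robot and the scene stay as the last step left them, time stands still between calls to the robot, and variables do not carry over. Pictures are saved under pics/ and viewed, and the job is handed in when it is done.

Besides the shell and the picture viewer there is one more tool, called after "Call:" in YAML: its name, and indented under it one key for each argument. send_rows: Moves the arm, as the interface text tells. Its arguments: {"type":"object","properties":{"series":{"type":"string"},"force":{"type":"number"}},"required":["series"]}

```bash
ls; mkdir -p pics
python3 - <<'E'
from workcell import monitor, cams, bot
import cv2,numpy as np
s=monitor.observe();print(s)
for n in("scene","top"):
    im=cams.grab_frame(n);cv2.imwrite(f"pics/{n}0.png",im[:,:,::-1])
    c=cams.get_calibration(n);print(n,c)
E
```

```text
pics
{'clock': 0.0, 'qpos': array([-1.20619686,  0.52201207, -0.03630406,  1.60000303,  0.02117399,
        1.02107854, -0.11279831]), 'qd': array([ 2.12357485e-04, -6.03784136e-05,  1.02798690e-04,  6.28553123e-04,
        1.68269291e-03,  3.28732526e-04, -8.12942293e-05]), 'joint_efforts': array([-8.59897318e-05, -9.27117133e+01,  1.97999507e+00, -3.69935453e+01,
        1.79316220e-02,  7.97329325e-03,  5.85257112e-05]), 'position': array([0.2631606 , 0.56651164, 0.21482898]), 'tool_rot': array([-1.57086487e+00,  1.11489107e-03,  1.13595461e+00]), 'force': array([ 0.28110445,  0.41663954, -0.56988684]), 'moment': array([ 0.00347106,  0.01099701, -0.03979345]), 'grip_width': 0.08532318487945506}
scene {'mtx': array([[618.61033321,   0.        , 315.08700566],
       [  0.        , 618.61033321, 244.73813174],
       [  0.        ,   0.        ,   1.        ]]), 'origin': array([-0.22866473, -0.47225146,  0.91129226]), 'attitude': array([-2.31374055e+00,  1.98699724e-03, -1.00899255e+00])}
top {'mtx': array([[435.4065927 ,   0.        , 318.16017683],
       [  0.        , 435.4065927 , 236.01048461],
       [  0.        ,   0.        ,   1.        ]]), 'origin': array([ 0.44539078, -0.01715688,  1.01337725]), 'attitude': array([-3.08114271,  0.0152297 , -1.56468059])}
```

View pics/scene0.png

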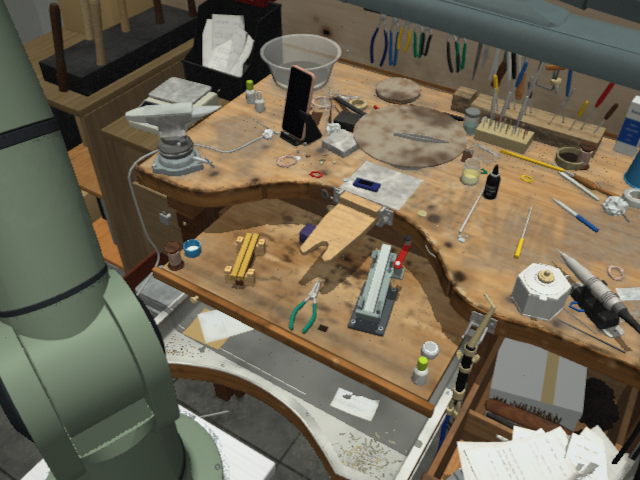

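View pics/top0.png

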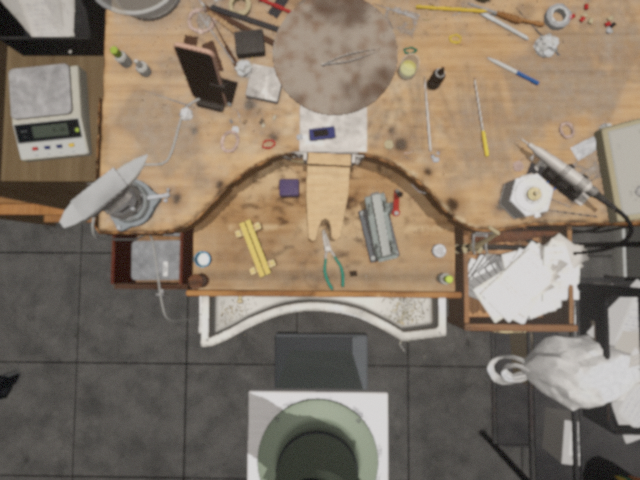

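The scene view shows the rest with bars at about (244,258), the jig at (377,290) with the red clamp at (402,255), and the bench pin between them. The top view shows the rest at (255,248) and the jig at (380,228). Zooming in next.

Run:
```python
import cv2
a=cv2.imread("pics/scene0.png");b=cv2.imread("pics/top0.png")
cv2.imwrite("pics/z1.png",cv2.resize(a[215:305,190:310],None,fx=6.5,fy=6.5,interpolation=cv2.INTER_CUBIC))
cv2.imwrite("pics/z2.png",cv2.resize(a[220:345,330:450],None,fx=4.8,fy=4.8,interpolation=cv2.INTER_CUBIC))
cv2.imwrite("pics/z3.png",cv2.resize(b[170:300,180:290],None,fx=4.6,fy=4.6,interpolation=cv2.INTER_CUBIC))
cv2.imwrite("pics/z4.png",cv2.resize(b[170:300,300:470],None,fx=4.6,fy=4.6,interpolation=cv2.INTER_CUBIC))
```

```text
(no output)
```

View pics/z1.png

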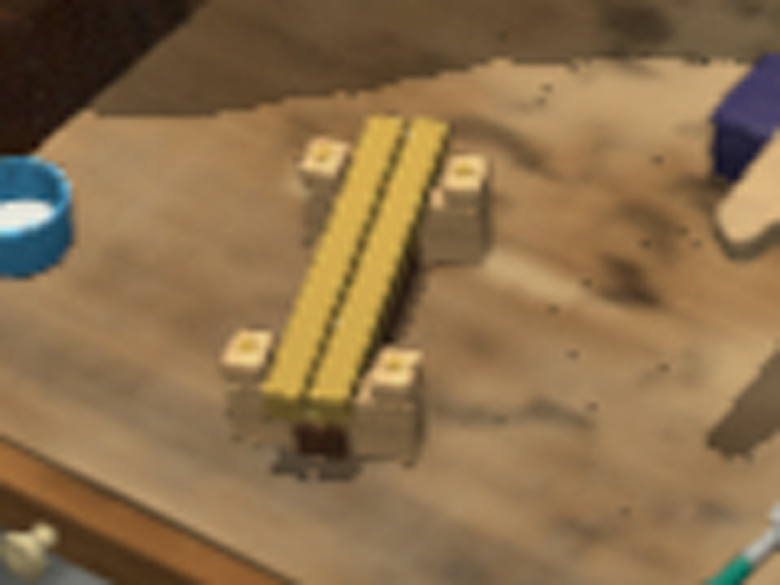

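View pics/z2.png

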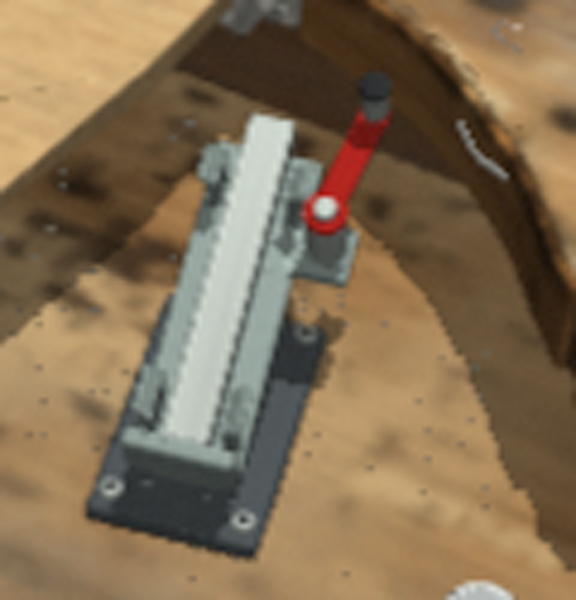

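View pics/z3.png

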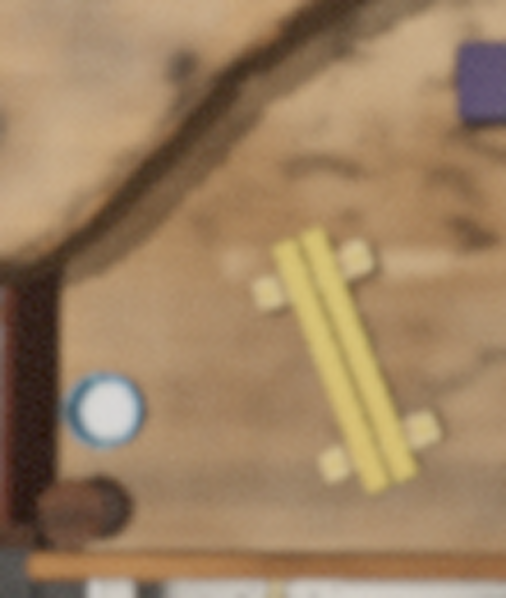

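View pics/z4.png

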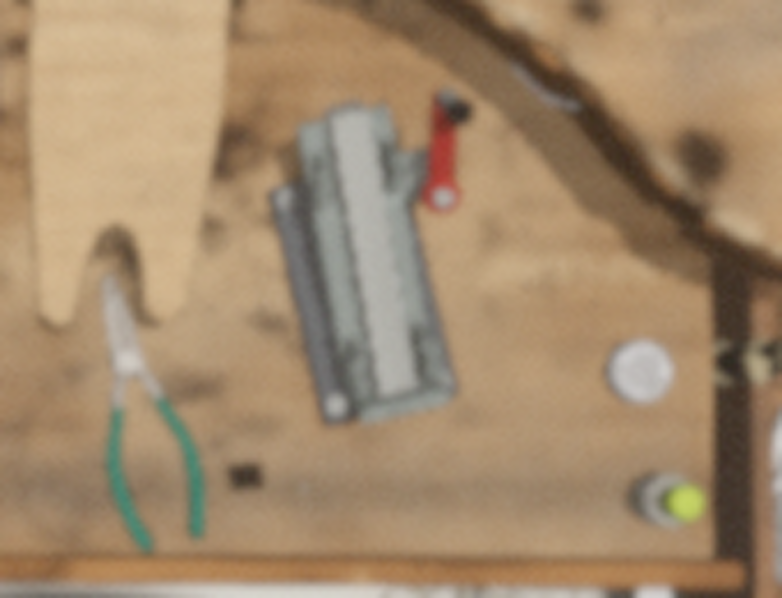

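```bash
cat > h.py <<'E'
import numpy as np,cv2
from scipy.spatial.transform import Rotation as Ro
from workcell import monitor,cams,bot
C={n:cams.get_calibration(n) for n in("scene","top")}
def R(n): return Ro.from_euler('xyz',C[n]["attitude"]).as_matrix()
def ray(n,px):
    px=np.atleast_2d(px).astype(float)
    d=np.c_[px,np.ones(len(px))]@np.linalg.inv(C[n]["mtx"]).T
    return C[n]["origin"],d@R(n).T
def plane(n,px,z):
    o,d=ray(n,px);return o+d*((z-o[2])/d[:,2])[:,None]
def slope(n,px,p0,nv):
    o,d=ray(n,px);return o+d*(((p0-o)@nv)/(d@nv))[:,None]
def proj(n,P):
    q=(np.atleast_2d(P)-C[n]["origin"])@R(n)@C[n]["mtx"].T
    return q[:,:2]/q[:,2:]
def tri(p1,p2):
    A=[];b=[]
    for n,p in(("scene",p1),("top",p2)):
        o,d=ray(n,p);d=d[0]/np.linalg.norm(d);M=np.eye(3)-np.outer(d,d);A.append(M);b.append(M@o)
    x,r,_,_=np.linalg.lstsq(np.vstack(A),np.hstack(b),rcond=None);return x,np.sqrt(r)
E
python3 - <<'E'
from h import *
for n,roi,roj in(("scene",(220,280,285,275),(330,225,430,345)),("top",(210,210,280,285),(355,180,410,270))):
    pass
S=cv2.imread("pics/scene0.png");T=cv2.imread("pics/top0.png")
def blobs(im,name,box,lo,hi,zs,minA=15):
    x0,y0,x1,y1=box
    hsv=cv2.cvtColor(im,cv2.COLOR_BGR2HSV)[y0:y1,x0:x1]
    m=cv2.inRange(hsv,lo,hi)
    k,l,st,ce=cv2.connectedComponentsWithStats(m)
    for i in range(1,k):
        if st[i,4]>=minA:
            pts=np.argwhere(l==i)[:,::-1]+[x0,y0]
            r=cv2.minAreaRect(pts.astype(np.float32))
            print(name,st[i,4],"c",pts.mean(0).round(1),"rect",np.round(cv2.boxPoints(r),1).tolist(),"z",zs,plane(name,pts.mean(0),zs).round(4))
print("bars");
blobs(S,"scene",(220,225,270,290),(20,120,150),(32,255,255),.038)
blobs(T,"top",(225,210,290,285),(20,90,150),(32,255,255),.038)
print("red");blobs(S,"scene",(385,225,420,285),(0,150,80),(6,255,255),.11);blobs(T,"top",(385,180,410,225),(0,120,80),(10,255,255),.11);blobs(T,"top",(385,180,410,225),(165,120,80),(180,255,255),.11)
print("rail");blobs(S,"scene",(355,240,400,325),(0,0,185),(180,40,255),.08);blobs(T,"top",(355,185,410,265),(0,0,165),(180,40,255),.08)
h=cv2.cvtColor(S,cv2.COLOR_BGR2HSV)
print(h[290,360:395].tolist())
h=cv2.cvtColor(T,cv2.COLOR_BGR2HSV)
print(h[230,360:402].tolist())
E
```

```text
bars
scene 509 c [244.2 254.4] rect [[229.8000030517578, 274.5], [247.3000030517578, 229.8000030517578], [258.8999938964844, 234.39999389648438], [241.39999389648438, 279.1000061035156]] z 0.038 [[0.473  0.1433 0.038 ]]
top 777 c [254.6 248. ] rect [[237.0, 223.39999389648438], [250.1999969482422, 218.10000610351562], [272.0, 272.6000061035156], [258.79998779296875, 277.8999938964844]] z 0.038 [[0.4767 0.1407 0.038 ]]
red
scene 158 c [401.6 255.4] rect [[391.6000061035156, 265.79998779296875], [403.6000061035156, 241.8000030517578], [411.20001220703125, 245.60000610351562], [399.20001220703125, 269.6000061035156]] z 0.11 [[ 0.57   -0.1598  0.11  ]]
top 109 c [395.4 203.1] rect [[392.0, 192.0], [399.0, 192.0], [399.0, 214.0], [392.0, 214.0]] z 0.11 [[ 0.5695 -0.1636  0.11  ]]
rail
scene 581 c [376.9 277.6] rect [[363.20001220703125, 309.20001220703125], [381.70001220703125, 243.0], [390.3999938964844, 245.39999389648438], [371.8999938964844, 311.6000061035156]] z 0.08 [[ 0.5209 -0.1357  0.08  ]]
top 450 c [380.8 223.7] rect [[371.8999938964844, 195.39999389648438], [380.29998779296875
[... 578 characters left out ...]
 24, 53], [100, 29, 53], [100, 12, 63], [68, 12, 86], [53, 10, 100], [60, 14, 108]]
[[17, 87, 179], [16, 86, 164], [16, 74, 137], [12, 38, 115], [10, 7, 113], [30, 4, 116], [150, 2, 110], [10, 8, 102], [15, 16, 94], [20, 17, 92], [30, 9, 110], [42, 9, 135], [48, 9, 149], [50, 10, 156], [48, 8, 152], [40, 11, 143], [45, 12, 130], [23, 15, 133], [20, 14, 159], [23, 12, 175], [26, 11, 178], [30, 10, 178], [27, 13, 178], [23, 13, 177], [26, 12, 175], [30, 7, 174], [30, 8, 169], [36, 8, 160], [56, 11, 157], [54, 8, 152], [54, 9, 140], [36, 10, 122], [15, 29, 124], [16, 63, 149], [16, 83, 175], [17, 88, 185], [16, 87, 187], [16, 88, 188], [17, 86, 190], [17, 88, 189], [16, 87, 188], [17, 89, 187]]
```

Run:
```python
from h import *
S=cv2.imread("pics/scene0.png");T=cv2.imread("pics/top0.png")
def up(u,f,o): return (np.array(u,float)+.5)/f-.5+o
# bars
q=plane("scene",up([[368,117],[450,124],[350,402],[266,394]],6.5,[190,215]),.038);print(q.round(4))
def desc(q):
    c=q.mean(0);e=(q[0]+q[1]-q[2]-q[3])/2;print("c",c.round(4),"len",np.linalg.norm(e).round(4),"yaw",np.degrees(np.arctan2(e[1],e[0])).round(2),"w",np.linalg.norm(q[0]-q[1]).round(4),np.linalg.norm(q[3]-q[2]).round(4))
desc(q)
hsv=cv2.cvtColor(T,cv2.COLOR_BGR2HSV)[205:290,225:290];m=cv2.inRange(hsv,(20,110,140),(32,255,255))
pts=np.argwhere(m)[:,::-1]+[225,205]
b=cv2.boxPoints(cv2.minAreaRect(pts.astype(np.float32)));print(b)
desc(plane("top",b[[0,1,2,3]],.038))
q=plane("top",up([[273,240],[326,227],[418,477],[371,495]],4.6,[180,170]),.038);desc(q)
# stubs, top centres z=.0365
sc=plane("scene",up([[322,157],[465,172],[395,368],[248,348]],6.5,[190,215]),.0365);print(sc.round(4));desc(sc)
tc=plane("top",up([[268,294],[358,260],[424,428],[336,463]],4.6,[180,170]),.0365);print(tc.round(4));desc(tc)
```

```text
[[0.5295 0.1807 0.038 ]
 [0.541  0.1558 0.038 ]
 [0.4214 0.1065 0.038 ]
 [0.4106 0.1302 0.038 ]]
c [0.4756 0.1433 0.038 ] len 0.1292 yaw 22.72 w 0.0274 0.0261
[[237.8276  223.06894]
 [250.06897 218.1724 ]
 [271.7931  272.48276]
 [259.55173 277.3793 ]]
c [0.4774 0.1403 0.038 ] len 0.1319 yaw 22.62 w 0.0297 0.0295
c [0.4773 0.1398 0.038 ] len 0.1322 yaw 21.44 w 0.0268 0.0244
[[0.5071 0.1827 0.0365]
 [0.5259 0.139  0.0365]
 [0.4416 0.1046 0.0365]
 [0.4245 0.1483 0.0365]]
c [0.4748 0.1436 0.0365] len 0.0902 yaw 22.4 w 0.0476 0.0469
[[0.5091 0.1792 0.0365]
 [0.526  0.1352 0.0365]
 [0.444  0.1018 0.0365]
 [0.4267 0.1445 0.0365]]
c [0.4765 0.1402 0.0365] len 0.089 yaw 22.51 w 0.0471 0.0461
```

Run:
```python
from h import *
S=cv2.imread("pics/scene0.png");T=cv2.imread("pics/top0.png")
def up(u,f,o): return (np.array(u,float)+.5)/f-.5+o
us=lambda u:up(u,4.8,[330,220]); ut=lambda u:up(u,4.6,[300,170])
def railpts(im,box,thr):
    x0,y0,x1,y1=box;hsv=cv2.cvtColor(im,cv2.COLOR_BGR2HSV)[y0:y1,x0:x1]
    m=cv2.inRange(hsv,(0,0,thr),(180,40,255));k,l,st,_=cv2.connectedComponentsWithStats(m)
    return np.argwhere(l==1+st[1:,4].argmax())[:,::-1]+[x0,y0]
P={"scene":railpts(S,(355,240,400,325),188),"top":railpts(T,(355,185,410,265),165)}
stopU={"scene":us([[128,428],[247,460]]),"top":ut([[352,408],[453,388]])}
t=np.radians(25)
for n in P:
    yaw=0.2;o=np.array([.46,-.15,.046])
    for it in range(8):
        ex=np.array([np.cos(yaw)*np.cos(t),np.sin(yaw)*np.cos(t),np.sin(t)]);ey=np.array([-np.sin(yaw),np.cos(yaw),0]);ez=np.cross(ex,ey)
        # stop top uphill edge lies in plane z=12mm; rail in z=0
        st=slope(n,stopU[n],o+.012*ez,ez).mean(0)
        W=slope(n,P[n],o,ez)
        c=W.mean(0);u,s,v=np.linalg.svd(W-c);d=v[0]*np.sign(v[0][0]);yaw=np.arctan2(d[1],d[0])
        # stop foot x on line
        xs=(st-.012*ez-c)@ex
        o=c+ex*xs; o=o+ex*((.046-o[2])/ex[2]) if it<3 else o+0  # keep z
        o=c+ex*xs; o[2]=.046
    W0=(W-o)@np.c_[ex,ey,ez]
    print(n,"o",o.round(4),"yaw",np.degrees(yaw).round(2),"rail x",W0[:,0].min().round(4),W0[:,0].max().round(4),"w",np.ptp(W0[:,1]).round(4),"stop mid y",((st-o)@ey).round(4),"stopw",np.linalg.norm(np.diff(slope(n,stopU[n],o+.012*ez,ez),axis=0)).round(4),"d.z",d.round(3),ex.round(3))
# triangulate named points
for nm,a,b in(("pivot cap",us([325,207]),ut([441,198])),("pin cap",us([375,86]),ut([455,108])),("rail upL",us([250,115]),ut([330,108])),("rail upR",us([295,122]),ut([372,104])),("stopR",us([247,460]),ut([453,388]))):
    x,r=tri(a,b);print(nm,x.round(4),r.round(4),((x-o)@np.c_[ex,ey,ez]).round(4))
```

```text
scene o [ 0.4598 -0.1502  0.046 ] yaw 13.73 rail x 0.0065 0.1431 w 0.0168 stop mid y -0.0036 stopw 0.047 d.z [0.88  0.215 0.423] [0.88  0.215 0.423]
top o [ 0.4649 -0.1528  0.046 ] yaw 13.48 rail x 0.0004 0.1397 w 0.0184 stop mid y 0.0005 stopw 0.0491 d.z [0.881 0.211 0.423] [0.881 0.211 0.423]
pivot cap [ 0.5489 -0.1626  0.11  ] [0.0016] [ 0.099  -0.0291  0.0245]
pin cap [ 0.584  -0.1629  0.1463] [0.0017] [ 0.1452 -0.0376  0.0429]
rail upL [ 0.5897 -0.1116  0.1022] [0.0047] [ 0.1424  0.011  -0.0045]
rail upR [ 0.5911 -0.1305  0.1064] [0.0043] [ 0.1415 -0.0077  0.0007]
stopR [ 0.4643 -0.1773  0.0532] [0.0013] [-0.0027 -0.0237  0.0092]
```

```bash
cat >> h.py <<'E'
def bed(o=(0.4625,-0.1513,.046),yawd=13.6):
    y=np.radians(yawd);t=np.radians(25)
    ex=np.array([np.cos(y)*np.cos(t),np.sin(y)*np.cos(t),np.sin(t)]);ey=np.array([-np.sin(y),np.cos(y),0]);ez=np.cross(ex,ey)
    return np.array(o),np.c_[ex,ey,ez]
def toolR(xa,za):  # tool x along xa, y = -za
    xa=np.array(xa);ya=-np.array(za);return np.c_[xa,ya,np.cross(xa,ya)]
def level(yawd):  # tool down, tool x at yaw
    y=np.radians(yawd);return toolR([np.cos(y),np.sin(y),0],[0,0,1])
def rel(p,Rg,s=None):
    s=s or monitor.observe();R0=Ro.from_euler('xyz',s["tool_rot"]).as_matrix()
    print("turn",Ro.from_matrix(R0.T@Rg).as_rotvec().round(3),"shift mm",(1000*R0.T@(np.array(p)-s["position"])).round(1))
E
python3 - <<'E'
from h import *
def up(u,f,o): return (np.array(u,float)+.5)/f-.5+o
ut=lambda u:up(u,4.6,[300,170])
print("pin front/edges",plane("top",ut([[55,325],[165,322],[35,150],[225,120]]),.105).round(3))
print("bench edge",plane("top",[[262,165],[205,205],[425,190],[445,215],[400,170]],.1).round(3))
o,B=bed()
print("seat",o+B@[.065,0,.006],"pin",o+B@[.145,-.037,.033])
# reproject check of pivot etc
for n in C: print(n,proj(n,[o+B@[.1,-.032,.0245],o+B@[0,0,0],o+B@[.141,0,0]]).round(1))
rel([.38,.30,.22],level(100)); rel([.4764,.1418,.15],level(112.5))
E
```

```text
pin front/edges [[ 0.491  0.011  0.105]
 [ 0.493 -0.039  0.105]
 [ 0.571  0.02   0.105]
 [ 0.585 -0.066  0.105]]
bench edge [[ 0.651  0.117  0.1  ]
 [ 0.565  0.237  0.1  ]
 [ 0.599 -0.227  0.1  ]
 [ 0.546 -0.269  0.1  ]
 [ 0.641 -0.175  0.1  ]]
seat [ 0.51729362 -0.13804403  0.07890803] pin [ 0.58537479 -0.15964083  0.1371878 ]
scene [[398.2 262.9]
 [368.3 312.9]
 [387.3 244.7]]
top [[395.5 213.3]
 [385.4 255. ]
 [374.8 195.1]]
turn [-0.    -0.609 -0.001] shift mm [-192.5   -4.9 -218.3]
turn [-0.    -0.827 -0.001] shift mm [-295.3   65.2 -372.3]
```

Call:
send_rows:
  series: "0 -0.06 0 -20 -1 -20 1; 0 -0.12 0 -40 -2 -45 0.8; 0 -0.2 0 -65 -3 -72 0.7; 0 -0.27 0 -90 -4 -100 0.6; 0 -0.35 0 -115 -5 -128 0.6; 0 -0.43 0 -138 -5 -156 0.6; 0 -0.5 0 -160 -5 -183 0.6; 0 -0.55 0 -178 -5 -205 0.6; 0 -0.6 0 -195 0 -230 0.6; 0 -0.65 0 -212 5 -255 0.6; 0 -0.7 0 -230 12 -280 0.6; 0 -0.75 0 -248 22 -303 0.6; 0 -0.79 0 -264 32 -325 0.6; 0 -0.81 0 -277 42 -345 0.6; 0 -0.82 0 -287 52 -360 0.6; 0 -0.827 0 -293 60 -369 0.6; 0 -0.827 0 -295 65 -372 0.6; 0 -0.827 0 -295 65 -372 0.6; 0 -0.827 0 -295 65 -372 0.6"
  force: 60

```text
clock: 1.68
position: [0.476, 0.1432, 0.1504]
tool_rot: [-1.57, -0.0, 1.963]
force: [0.4, 0.8, 0.2]
grip_width: 0.0513
```

Run:
```python
from h import *
S=cams.grab_frame("scene")[:,:,::-1];T=cams.grab_frame("top")[:,:,::-1]
cv2.imwrite("pics/s1.png",cv2.resize(S[150:310,170:330],None,fx=3.7,fy=3.7,interpolation=cv2.INTER_CUBIC))
cv2.imwrite("pics/t1.png",cv2.resize(T[170:310,180:330],None,fx=4,fy=4,interpolation=cv2.INTER_CUBIC))
s=monitor.observe();print(s["position"],s["tool_rot"],s["grip_width"],s["clock"],s["qpos"].round(2))
rel([.4764,.1418,.09],level(112.5),s); rel([.4764,.1418,.029],level(112.5),s)
for n in C: print(n,proj(n,s["position"]).round(1))
```

```text
[0.47617905 0.14362389 0.15085476] [-1.57135879e+00 -2.97062568e-04  1.96409179e+00] 0.05128298203900222 1.7833 [-0.34  0.41 -0.09  1.99  0.05  0.74  1.5 ]
turn [0.001 0.001 0.   ] shift mm [-1.8 60.9  0.5]
turn [0.001 0.001 0.   ] shift mm [ -1.8 121.9   0.6]
scene [[240.5 211. ]]
top [[244.  246.3]]
```

View pics/s1.png

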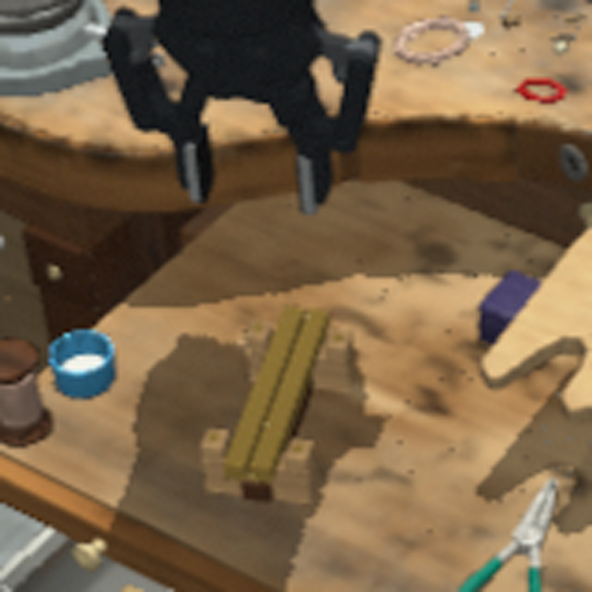

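View pics/t1.png

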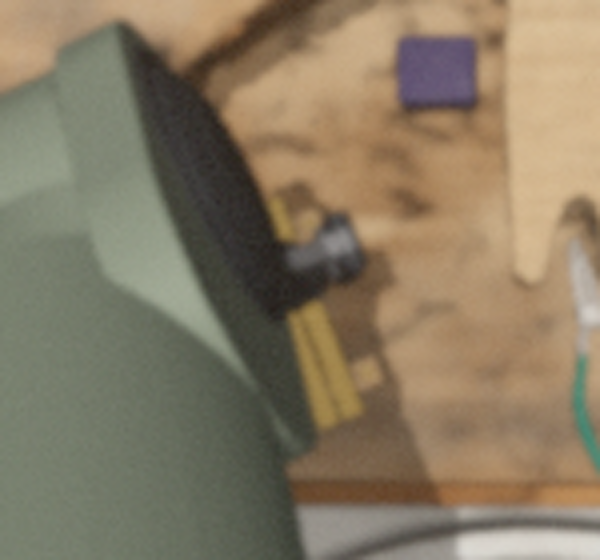

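The scene view shows the jaws open above the pair: tips at zoom (195,200) and (308,210), bars around (278,390), jaws aligned across the bars. Next I descend part-way and check.

Call:
send_rows:
  series: "0 0 0 -1 10 0 0.6; 0 0 0 -2 25 0 0.6; 0 0 0 -3 45 0 0.6; 0 0 0 -3 62 0 0.6; 0 0 0 -3 75 0 0.6; 0 0 0 -3 83 0 0.6; 0 0 0 -3 85 0 0.6; 0 0 0 -3 85 0 0.6; 0 0 0 -3 85 0 0.6"

```text
clock: 2.53
position: [0.4778, 0.14, 0.0659]
tool_rot: [-1.571, 0.0, 1.963]
force: [-0.8, 0.5, 0.5]
grip_width: 0.051
```

Run:
```python
from h import *
S=cams.grab_frame("scene")[:,:,::-1]
cv2.imwrite("pics/s2.png",cv2.resize(S[190:300,190:310],None,fx=5.4,fy=5.4,interpolation=cv2.INTER_CUBIC))
s=monitor.observe();print(s["position"],s["tool_rot"],s["grip_width"],s["clock"])
rel([.477,.141,.029],level(112.5),s)
R0=Ro.from_euler('xyz',s["tool_rot"]).as_matrix()
for d in ([0,0,0],[.0257,.005,.0],[-.0257,.005,.0]): print((proj("scene",s["position"]+R0@d)-[190,190])*5.4)
```

```text
[0.47793608 0.1400303  0.06606401] [-1.57186353e+00  4.76299808e-05  1.96304518e+00] 0.05129132448341943 2.5833
turn [ 0.001 -0.    -0.   ] shift mm [ 1.3 37.1  0.5]
[[301.90294811 289.02744215]]
[[236.69353581 291.13968861]]
[[369.52702805 306.55953419]]
```

View pics/s2.png

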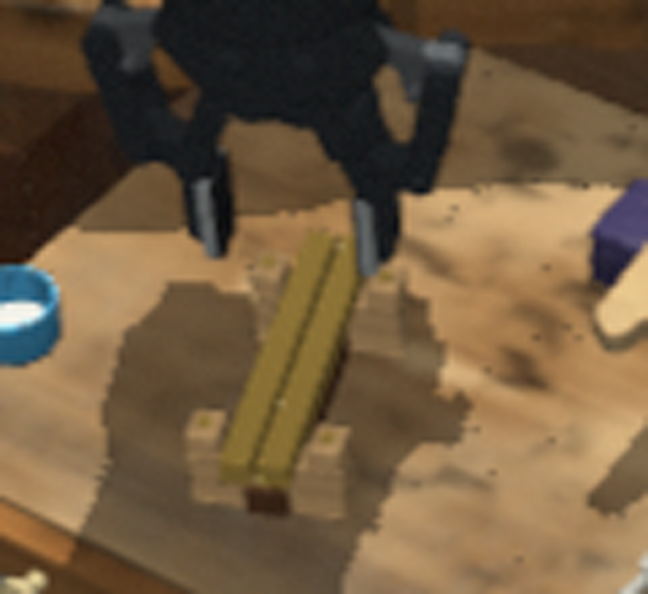

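The scene view shows the jaws straddling the pair with tips at zoom (215,255) and (370,273). They look a bit higher than predicted, so I will descend to the grasp height, still open, and look again.

Call:
send_rows:
  series: "0 0 0 1 8 0 0.6; 0 0 0 1 16 0 0.6; 0 0 0 1 24 0 0.6; 0 0 0 1 31 0 0.6; 0 0 0 1 35 0 0.6; 0 0 0 1 36 0 0.6; 0 0 0 1 36 0 0.6; 0 0 0 1 36 0 0.6"

```text
clock: 3.25
position: [0.4772, 0.1407, 0.0294]
tool_rot: [-1.571, 0.0, 1.963]
force: [-0.2, 0.2, -0.4]
grip_width: 0.0513
```

Run:
```python
from h import *
S=cams.grab_frame("scene")[:,:,::-1]
cv2.imwrite("pics/s3.png",cv2.resize(S[200:300,190:310],None,fx=6,fy=6,interpolation=cv2.INTER_CUBIC))
s=monitor.observe();print(s["position"],s["tool_rot"],s["grip_width"],s["clock"],s["force"])
R0=Ro.from_euler('xyz',s["tool_rot"]).as_matrix()
for d in ([0,0,0],[.0257,.005,.0],[-.0257,.005,.0]): print((proj("scene",s["position"]+R0@d)-[190,200])*6)
```

```text
[0.47728048 0.14075565 0.02958723] [-1.57107758e+00  1.53050473e-05  1.96289863e+00] 0.05130733850031665 3.3 [ 0.2507641   0.59456208 -0.96711339]
[[340.83893802 339.69141253]]
[[269.74119847 341.58725101]]
[[414.52628142 358.80439031]]
```

View pics/s3.png

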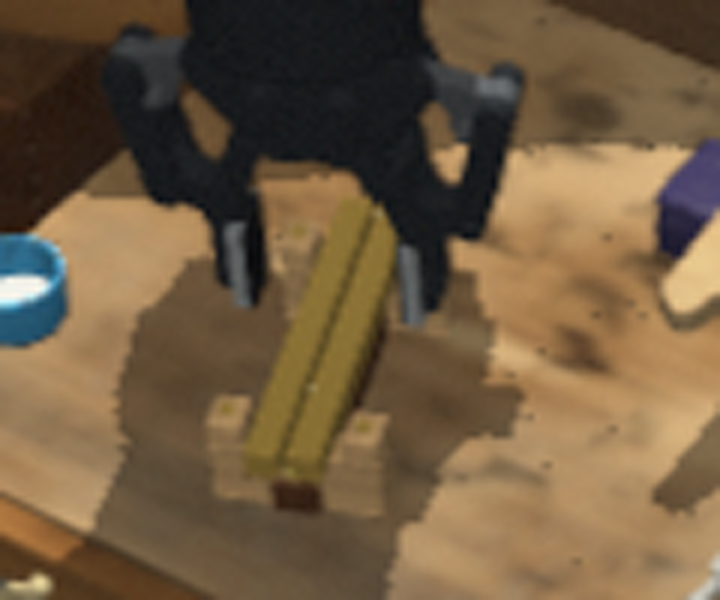

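The tips sit at zoom (243,303) and (410,322), on either side of the pair, with no contact force. I'll close gently and look at how they bear.

Call:
send_rows:
  series: "0 0 0 0 0 0 0.4; 0 0 0 0 0 0 0.3; 0 0 0 0 0 0 0.2; 0 0 0 0 0 0 0.1; 0 0 0 0 0 0 0.1; 0 0 0 0 0 0 0.1; 0 0 0 0 0 0 0.1; 0 0 0 0 0 0 0.1"
  force: 25

```text
clock: 3.97
position: [0.4771, 0.1407, 0.0294]
tool_rot: [-1.571, -0.0, 1.963]
force: [-1.2, -0.5, 0.3]
grip_width: 0.0087
```

Run:
```python
from h import *
S=cams.grab_frame("scene")[:,:,::-1]
cv2.imwrite("pics/s4.png",cv2.resize(S[200:300,190:310],None,fx=6,fy=6,interpolation=cv2.INTER_CUBIC))
s=monitor.observe();print(s["position"],s["tool_rot"],s["grip_width"],s["clock"],s["force"])
```

```text
[0.47713523 0.14067684 0.02936837] [-1.57068511e+00  5.04448134e-05  1.96290346e+00] 0.00868723679820446 4.0167 [ 0.61577895 -0.39339619 -0.20451514]
```

View pics/s4.png

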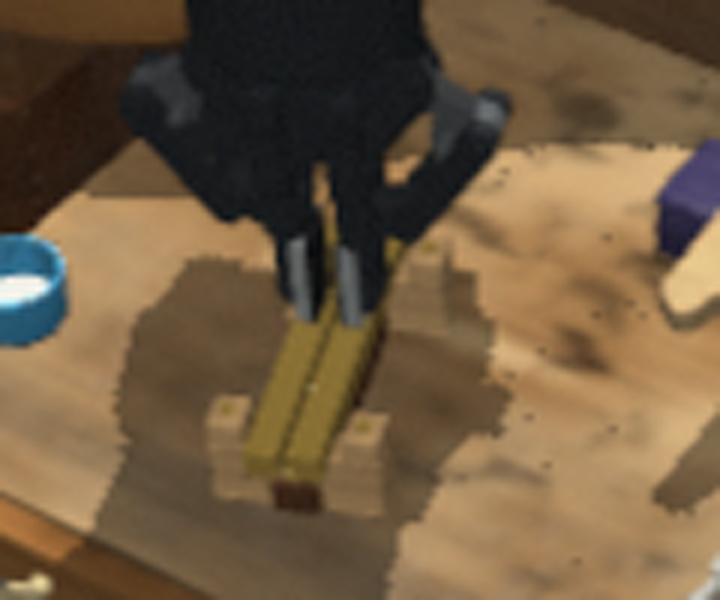

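The fingers closed to 8.7 mm above the bars without touching them. In the picture the tips are at zoom (328,320), on top of the bars, so the real fingertips sit roughly 19 mm higher than the stated tool frame gives. I'll open, then go down in small steps watching force and picture.

Call:
send_rows:
  series: "0 0 0 0 0 0 0.6; 0 0 0 0 0 0 0.6; 0 0 0 0 0 0 0.6; 0 0 0 0 0 0 0.6; 0 0 0 0 0 0 0.6; 0 0 0 0 4 0 0.6; 0 0 0 0 8 0 0.6; 0 0 0 0 12 0 0.6; 0 0 0 0 12 0 0.6; 0 0 0 0 12 0 0.6"

```text
clock: 4.85
position: [0.4769, 0.1406, 0.017]
tool_rot: [-1.57, 0.0, 1.963]
force: [0.0, -0.5, 0.6]
grip_width: 0.051
```

Run:
```python
from h import *
S=cams.grab_frame("scene")[:,:,::-1]
cv2.imwrite("pics/s5.png",cv2.resize(S[200:300,190:310],None,fx=6,fy=6,interpolation=cv2.INTER_CUBIC))
s=monitor.observe();print(s["position"],s["tool_rot"],s["grip_width"],s["clock"],s["force"])
```

```text
[0.47703881 0.14069123 0.01720052] [-1.57035608e+00  3.33635215e-07  1.96293060e+00] 0.051332788465058204 4.9 [-0.76228817  0.57662581  0.0532037 ]
```

View pics/s5.png

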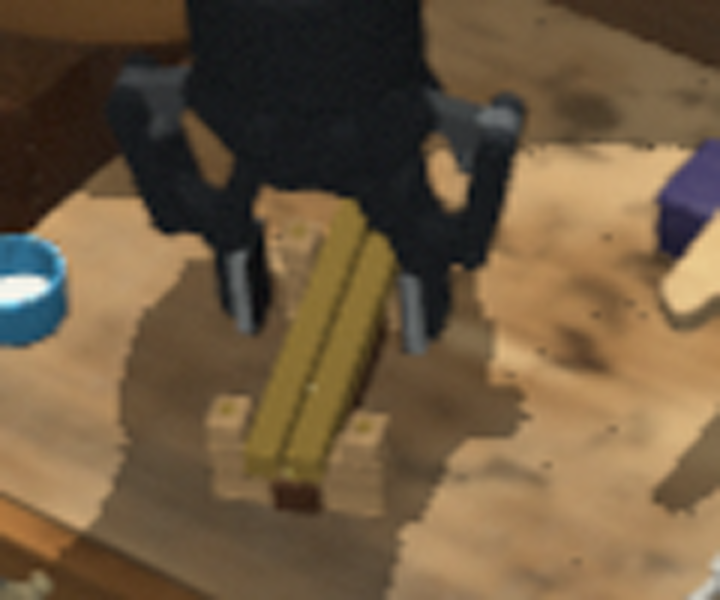

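Call:
send_rows:
  series: "0 0 0 0 3 0 0.6; 0 0 0 0 6 0 0.6; 0 0 0 0 8 0 0.6; 0 0 0 0 8 0 0.6; 0 0 0 0 8 0 0.6"

```text
clock: 5.32
position: [0.4771, 0.1407, 0.0092]
tool_rot: [-1.57, 0.0, 1.963]
force: [0.0, 0.0, 0.5]
grip_width: 0.0512
```

Call:
send_rows:
  series: "0 0 0 0 0 0 0.45; 0 0 0 0 0 0 0.35; 0 0 0 0 0 0 0.25; 0 0 0 0 0 0 0.15; 0 0 0 0 0 0 0.1; 0 0 0 0 0 0 0.1; 0 0 0 0 0 0 0.1"
  force: 25

```text
clock: 5.9
position: [0.4772, 0.1408, 0.0096]
tool_rot: [-1.571, -0.0, 1.963]
force: [-1.0, 1.6, 5.8]
grip_width: 0.0233
```

Run:
```python
from h import *
S=cams.grab_frame("scene")[:,:,::-1]
cv2.imwrite("pics/s6.png",cv2.resize(S[200:300,190:310],None,fx=6,fy=6,interpolation=cv2.INTER_CUBIC))
s=monitor.observe();print(s["position"],s["tool_rot"],s["grip_width"],s["clock"],s["force"])
```

```text
[0.47725803 0.14085227 0.00961611] [-1.57114568e+00 -5.53180089e-05  1.96302210e+00] 0.023014159330432177 5.95 [-1.65128099  0.89223237  6.63291117]
```

View pics/s6.png

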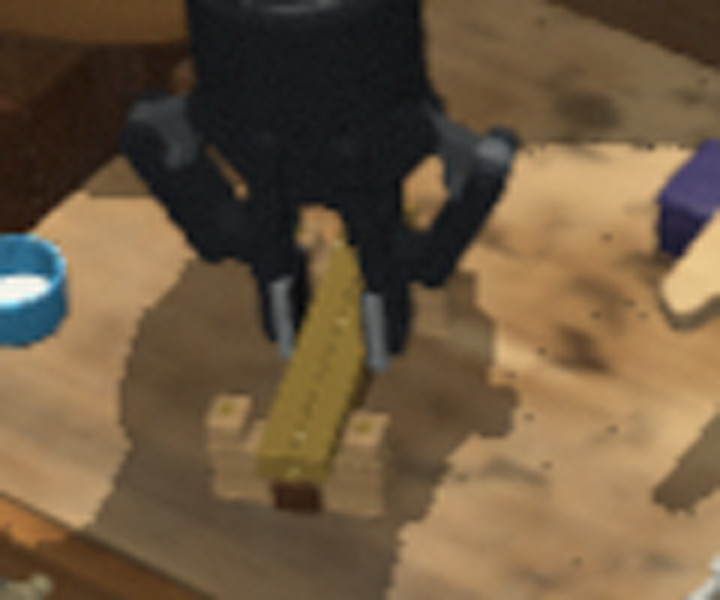

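The pair has closed up in the jaws (23 mm wide), with the pads reaching below the bars' sides at (285,350) and (377,362). Firming up the grip and lifting straight up.

Call:
send_rows:
  series: "0 0 0 0 0 0 0.1; 0 0 0 0 0 0 0.1; 0 0 0 0 0 0 0.1; 0 0 0 0 -3 0 0.1; 0 0 0 0 -9 0 0.1; 0 0 0 0 -18 0 0.1; 0 0 0 0 -30 0 0.1; 0 0 0 0 -45 0 0.1; 0 0 0 0 -62 0 0.1; 0 0 0 0 -80 0 0.1; 0 0 0 0 -100 0 0.1; 0 0 0 0 -120 0 0.1; 0 0 0 0 -138 0 0.1; 0 0 0 0 -152 0 0.1; 0 0 0 0 -162 0 0.1; 0 0 0 0 -168 0 0.1; 0 0 0 0 -170 0 0.1; 0 0 0 0 -170 0 0.1; 0 0 0 0 -170 0 0.1"
  force: 90

```text
clock: 7.53
position: [0.4768, 0.1406, 0.1788]
tool_rot: [-1.57, 0.0, 1.963]
force: [0.3, 0.4, -3.5]
grip_width: 0.0211
```

Run:
```python
from h import *
S=cams.grab_frame("scene")[:,:,::-1];T=cams.grab_frame("top")[:,:,::-1]
cv2.imwrite("pics/s7.png",cv2.resize(S[130:290,170:330],None,fx=3.7,fy=3.7,interpolation=cv2.INTER_CUBIC))
cv2.imwrite("pics/t7.png",cv2.resize(T[170:310,180:330],None,fx=4,fy=4,interpolation=cv2.INTER_CUBIC))
s=monitor.observe();print(s["position"],s["tool_rot"],s["grip_width"],s["clock"],s["force"],s["qpos"].round(2))
```

```text
[0.47680114 0.14061594 0.1786816 ] [-1.56952592e+00 -3.51175302e-05  1.96304234e+00] 0.021570445874786646 7.6333 [ 0.35516181  0.16809981 -4.01638303] [-0.34  0.37 -0.09  1.97  0.04  0.81  1.51]
```

View pics/s7.png

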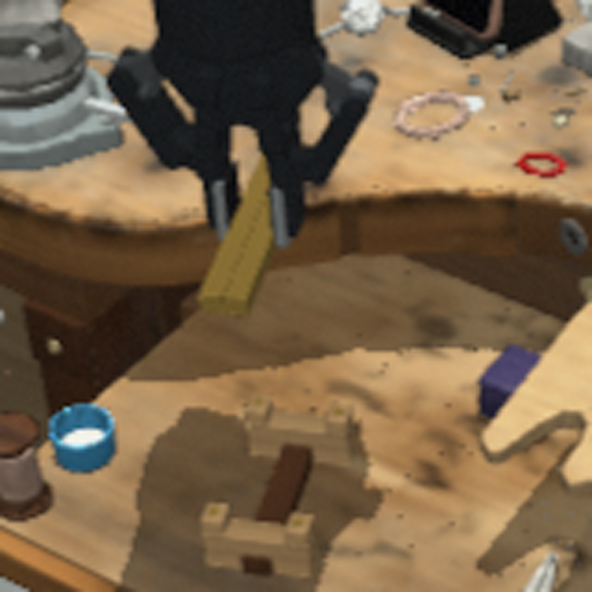

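View pics/t7.png

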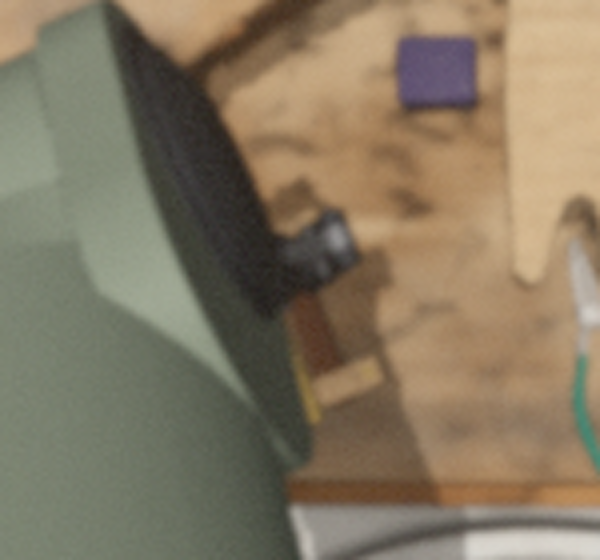

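Scene view: both bars held in the jaws, near end at zoom (203–250, 300–310), rest now empty. Checking that the bars stayed level and where the near end is.

Run:
```python
from h import *
S=cv2.imread("pics/s7.png")
cv2.imwrite("pics/s7z.png",cv2.resize(S[120:340,160:330],None,fx=2.7,fy=2.7,interpolation=cv2.INTER_CUBIC))
s=monitor.observe();p=s["position"]
o=lambda u:(np.array(u,float)+.5)/3.7-.5+[170,130]
zt=p[2]+.0284
near=plane("scene",o([[203,297],[249,307]]),zt);print("near",near.round(4),near.mean(0).round(4))
a=np.radians(22.5);ux=np.array([np.cos(a),np.sin(a),0]);uy=np.array([-np.sin(a),np.cos(a),0])
print("near end along/lat vs TCP",((near-p)@ux).round(4),((near-p)@uy).round(4))
# predicted pixels of level bar edges
for L in(-.065,.065):
    for y in(.012,-.012):
        print(L,y,((proj("scene",p*[1,1,0]+[0,0,zt]+L*ux+y*uy)-[170,130]+.5)*3.7-.5).round(0))
```

```text
near [[0.4113 0.1242 0.2071]
 [0.4171 0.1007 0.2071]] [0.4142 0.1125 0.2071]
near end along/lat vs TCP [-0.0667 -0.0704] [ 0.0099 -0.014 ]
-0.065 0.012 [[200. 294.]]
-0.065 -0.012 [[248. 300.]]
0.065 0.012 [[268. 140.]]
0.065 -0.012 [[312. 144.]]
```

View pics/s7z.png

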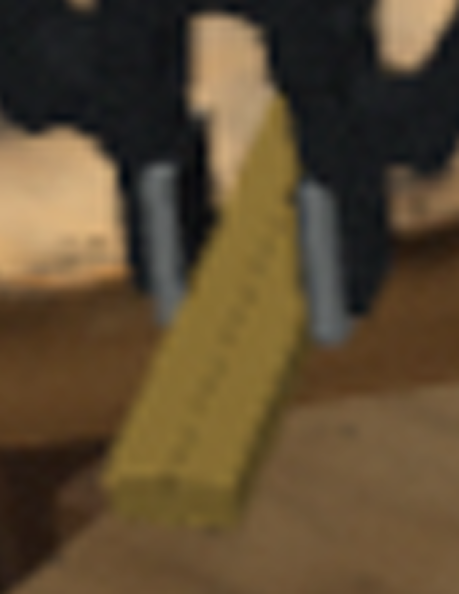

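```bash
cat >> h.py <<'E'
K=.0224  # bar centre behind TCP along tool y (model A)
def bedtool(xyz,k=K):  # TCP so that held pair centre is at bed xyz
    o,B=bed();Rg=toolR(B[:,1],B[:,2]);return o+B@np.array(xyz)+Rg[:,1]*k,Rg
E
python3 - <<'E'
from h import *
p,Rg=bedtool([.070,0,.100]);print(p,Ro.from_matrix(Rg).as_euler('xyz').round(3))
s=monitor.observe()
from scipy.spatial.transform import Slerp
R0=Ro.from_euler('xyz',s["tool_rot"])
mid=Slerp([0,1],Ro.concatenate([R0,Ro.from_matrix(Rg)]))(.5).as_matrix()
rel([.48,.0,.235],mid,s); rel(p,Rg,s)
E
```

```text
[ 0.49228707 -0.14409375  0.14591276] [-2.007 -0.     1.808]
turn [-0.218  0.076  0.017] shift mm [-131.2  -56.3   50.9]
turn [-0.437  0.152  0.034] shift mm [-269.    32.9   94.5]
```

Call:
send_rows:
  series: "-0.01 0.00 0 -4 -6 2 0.1; -0.02 0.01 0 -12 -15 5 0.1; -0.04 0.02 0 -24 -27 10 0.1; -0.07 0.03 0 -38 -38 16 0.1; -0.1 0.035 0.01 -55 -47 22 0.1; -0.13 0.045 0.01 -73 -53 29 0.1; -0.16 0.055 0.01 -92 -56 36 0.1; -0.19 0.065 0.015 -112 -57 43 0.1; -0.22 0.076 0.017 -132 -56 50 0.1; -0.25 0.087 0.02 -152 -54 57 0.1; -0.28 0.1 0.022 -172 -50 64 0.1; -0.31 0.11 0.025 -191 -43 71 0.1; -0.34 0.12 0.027 -209 -34 77 0.1; -0.37 0.13 0.03 -226 -23 82 0.1; -0.395 0.138 0.031 -240 -10 86 0.1; -0.415 0.145 0.033 -252 2 90 0.1; -0.43 0.15 0.034 -261 14 93 0.1; -0.437 0.152 0.034 -267 24 94 0.1; -0.437 0.152 0.034 -269 30 94 0.1; -0.437 0.152 0.034 -269 33 94 0.1"

```text
clock: 9.3
position: [0.4922, -0.1455, 0.1459]
tool_rot: [-2.008, -0.0, 1.805]
force: [0.0, -0.4, -2.9]
grip_width: 0.0216
```

Call:
send_rows:
  series: "0 0 0 0 0 0 0.1; 0 0 0 0 0 0 0.1"

```text
clock: 9.47
position: [0.4933, -0.1432, 0.147]
tool_rot: [-2.008, 0.001, 1.81]
force: [0.1, 0.3, -2.6]
grip_width: 0.0215
```

Run:
```python
from h import *
S=cams.grab_frame("scene")[:,:,::-1];T=cams.grab_frame("top")[:,:,::-1]
cv2.imwrite("pics/s8.png",cv2.resize(S[200:350,310:450],None,fx=4,fy=4,interpolation=cv2.INTER_CUBIC))
cv2.imwrite("pics/t8.png",cv2.resize(T[170:310,300:450],None,fx=4,fy=4,interpolation=cv2.INTER_CUBIC))
s=monitor.observe();print(s["position"],s["tool_rot"],s["grip_width"],s["clock"],s["force"],s["qpos"].round(2))
R0=Ro.from_euler('xyz',s["tool_rot"]).as_matrix()
ex=-R0[:,2];ey=R0[:,0];ez=-R0[:,1]
for nm,c in(("A",s["position"]-K*R0[:,1]),("B",s["position"]+[0,0,.0194]-.003*R0[:,1])):
  for n,o in(("scene",[310,200]),("top",[300,170])):
    print(nm,n,"bar corners top: lowL lowR upR upL",((proj(n,[c+ex*a*.065+ey*b*.012+ez*.006 for a,b in((-1,1),(-1,-1),(1,-1),(1,1))])-o+.5)*4-.5).round(0).tolist())
```

```text
[ 0.4935758  -0.14297311  0.14715178] [-2.00904309e+00  1.33451216e-03  1.81033004e+00] 0.02149427185626829 9.5667 [ 0.24239916 -0.43367334 -3.53192888] [ 0.66  0.36 -0.41  2.25 -0.42  0.19  2.5 ]
A scene bar corners top: lowL lowR upR upL [[196.0, 357.0], [250.0, 370.0], [325.0, 98.0], [272.0, 87.0]]
A top bar corners top: lowL lowR upR upL [[365.0, 420.0], [412.0, 409.0], [372.0, 166.0], [322.0, 178.0]]
B scene bar corners top: lowL lowR upR upL [[201.0, 340.0], [256.0, 353.0], [330.0, 83.0], [277.0, 72.0]]
B top bar corners top: lowL lowR upR upL [[361.0, 404.0], [409.0, 393.0], [368.0, 149.0], [318.0, 160.0]]
```

View pics/s8.png

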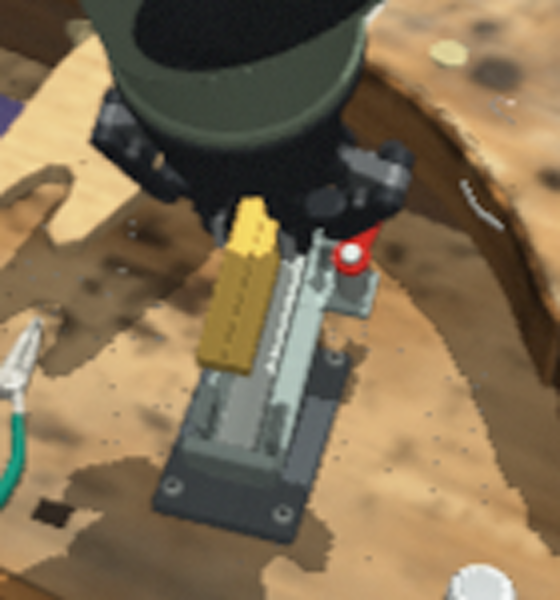

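View pics/t8.png

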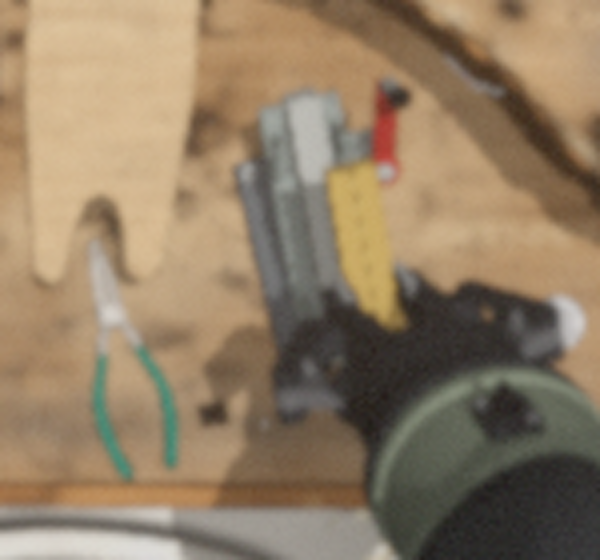

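The pair hangs over the jig, aligned with the rail in both views; I'll use the offsets below. The arm is near its limits here, though: joint 7 is at 2.50 of 2.52 and joint 6 at 0.19, near its minimum of 0.16. I'll work out the kinematics before going lower.

```bash
cat > kin.py <<'E'
import numpy as np
from scipy.spatial.transform import Rotation as Ro
from scipy.optimize import least_squares
D=[([-1.20619686,.52201207,-.03630406,1.60000303,.02117399,1.02107854,-.11279831],[.2631606,.56651164,.21482898],[-1.57086487,.00111489,1.13595461]),
([-.34,.41,-.09,1.99,.05,.74,1.5],[.47617905,.14362389,.15085476],[-1.57135879,-.000297,1.96409]),
([-.34,.37,-.09,1.97,.04,.81,1.51],[.47680114,.14061594,.1786816],[-1.569526,-.00003511,1.96304]),
([.66,.36,-.41,2.25,-.42,.19,2.5],[.4935758,-.14297311,.14715178],[-2.00904,.00133,1.81033])]
E
python3 - <<'E'
from h import *
s=monitor.observe();print(s["qpos"].tolist(),s["position"].tolist(),s["tool_rot"].tolist())
from kin import *
D[-1]=(s["qpos"],s["position"],s["tool_rot"])
import itertools
def fkR(q,sg):
    a="zyzyzyz";R=Ro.identity()
    for i in range(7): R=R*Ro.from_euler(a[i],sg[i]*q[i])
    return R
best=[]
for sg in itertools.product((1,-1),repeat=7):
    # tool: R_tool = fkR * const ; const consistent?
    Cs=[fkR(q,sg).inv()*Ro.from_euler('xyz',r) for q,p,r in D]
    M=Ro.concatenate(Cs).mean();e=[(M.inv()*c).magnitude() for c in Cs];best.append((max(e),sg,M.as_euler('xyz').round(3)))
best.sort(key=lambda t:t[0])
for b in best[:4]:print(b)
E
```

```text
[0.6551449433743844, 0.3558880334562626, -0.40905335905441265, 2.2532662842665525, -0.41659530447986703, 0.19437418306317888, 2.5012236856538297] [0.4935757964548886, -0.14297310690968693, 0.14715177507310187] [-2.0090430859357014, 0.001334512156982326, 1.8103300363456705]
(0.005266180701596634, (-1, 1, -1, 1, -1, 1, -1), array([ 1.57e+00, -1.00e-03,  3.14e+00]))
(0.42325859536517746, (-1, -1, 1, -1, 1, -1, -1), array([ 1.5  , -0.113,  2.999]))
(0.5277567918264547, (-1, 1, 1, 1, -1, 1, -1), array([1.505, 0.143, 2.884]))
(0.5733830224991514, (-1, 1, 1, 1, 1, 1, -1), array([1.434, 0.092, 3.033]))
```

```bash
cat >> kin.py <<'E'
SG=(-1,1,-1,1,-1,1,-1);CT=Ro.from_euler('xyz',[np.pi/2,0,np.pi])
D[-1]=([0.6551449433743844,0.3558880334562626,-0.40905335905441265,2.2532662842665525,-0.41659530447986703,0.19437418306317888,2.5012236856538297],[0.4935757964548886,-0.14297310690968693,0.14715177507310187],[-2.0090430859357014,0.001334512156982326,1.8103300363456705])
LO=np.array([-2.91,-.3,-1.5,.17,-1.26,.16,-2.52]);HI=np.array([2.91,2.13,1.42,2.43,4.41,1.93,2.52])
def fk(q,L):
    h,L1,L2,L3,a1,a2=L
    R=Ro.identity();p=np.array([0,0,h],float);a="zyzyzyz";off={2:[0,0,L1/2],3:[a1,0,L1/2],4:[-a1+a2,0,L2/2],5:[0,0,L2/2]}
    for i in range(7):
        if i==3: p=p+R.apply([a1,0,L1])
        if i==5: p=p+R.apply([a2,0,L2])
        R=R*Ro.from_euler(a[i],SG[i]*q[i])
    p=p+R.apply([0,0,L3]);return p,R*CT
E
python3 - <<'E'
from kin import *
def res(L): return np.concatenate([(fk(q,L)[0]-p)*w for (q,p,r),w in zip(D,(3,1,1,3))]+[(np.array(L)-[.2,.45,.45,.25,0,0])*.01])
r=least_squares(res,[.2,.45,.45,.25,0,0]);print(r.x.round(4))
for q,p,_ in D: print((fk(q,r.x)[0]-p).round(4))
E
```

```text
[-0.0538  0.9111  0.3737  0.4618 -0.1936 -0.0445]
[-0.0465  0.0224 -0.0019]
[-0.0377  0.0308  0.0011]
[-0.0639  0.0248 -0.0025]
[ 0.0003 -0.0038  0.002 ]
```

Call:
send_rows:
  series: "0 0.1 0 0 -5 0 0.1; 0 0.2 0 0 -12 0 0.1; 0 0.3 0 0 -20 0 0.1; 0 0.4 0 0 -28 0 0.1; 0 0.5 0 0 -35 0 0.1; 0 0.6 0 0 -40 0 0.1; 0 0.7 0 0 -40 0 0.1; 0 0.8 0 0 -40 0 0.1; 0 0.9 0 0 -40 0 0.1; 0 1 0 0 -40 0 0.1"

```text
clock: 10.4
position: [0.4771, -0.1469, 0.1835]
tool_rot: [-1.818, -0.366, 0.852]
force: [0.1, -0.3, -3.1]
grip_width: 0.0212
```

Run:
```python
from h import *
s=monitor.observe();print(s["qpos"].tolist(),s["position"].tolist(),s["tool_rot"].tolist(),s["grip_width"])
```

```text
[0.44578168297098997, 0.2461207670652181, -0.12278036892922814, 2.260697197031616, -0.6691600648759249, 0.3284848970265196, 1.7420564655846877] [0.47710215249533794, -0.1468883891116329, 0.18347298124193365] [-1.8182506117861141, -0.3663914607616152, 0.8516299701563248] 0.021229577297415952
```

Call:
send_rows:
  series: "0 0.1 0 0 0 0 0.1; 0 0.2 0 0 0 0 0.1; 0 0.3 0 0 0 0 0.1; 0 0.4 0 0 0 0 0.1; 0 0.5 0 0 0 0 0.1; 0 0.6 0 0 0 0 0.1; 0 0.7 0 0 0 0 0.1; 0 0.8 0 0 0 0 0.1; 0 0.9 0 0 0 0 0.1; 0 1 0 0 0 0 0.1; 0 1 0 0 0 0 0.1"

```text
clock: 11.32
position: [0.4772, -0.1468, 0.1834]
tool_rot: [-1.376, -0.396, -0.234]
force: [0.1, -0.1, -2.3]
grip_width: 0.0219
```

Run:
```python
from h import *
s=monitor.observe();print(s["qpos"].tolist(),s["position"].tolist(),s["tool_rot"].tolist(),s["grip_width"])
```

```text
[0.23295749228549284, 0.24592441147367028, 0.12552760668257604, 2.2705418491482323, -0.8326934040905568, 0.36634340089561535, 0.9018263264926069] [0.47715286715153227, -0.14681145904264883, 0.18339983990246767] [-1.3763602462626294, -0.3962335415921876, -0.23376462221044803] 0.02186306533950785
```

Call:
send_rows:
  series: "0 0.1 0 0 0 0 0.1; 0 0.2 0 0 0 0 0.1; 0 0.3 0 0 0 0 0.1; 0 0.4 0 0 0 0 0.1; 0 0.5 0 0 0 0 0.1; 0 0.6 0 0 0 0 0.1; 0 0.7 0 0 0 0 0.1; 0 0.8 0 0 0 0 0.1; 0 0.9 0 0 0 0 0.1; 0 1 0 0 0 0 0.1; 0 1.1 0 0 0 0 0.1; 0 1.14 0 0 0 0 0.1; 0 1.14 0 0 0 0 0.1"

```text
clock: 12.4
position: [0.477, -0.147, 0.1831]
tool_rot: [-1.132, -0.002, -1.329]
force: [-0.1, -0.1, -2.6]
grip_width: 0.0215
```

Run:
```python
from h import *
s=monitor.observe();print(s["qpos"].tolist(),s["position"].tolist(),s["tool_rot"].tolist(),s["grip_width"],s["clock"])
```

```text
[0.012909083426805117, 0.26187246184143287, 0.3889910890150883, 2.2803074448489107, -0.9766438248092675, 0.4192927535595767, -0.08843090854596676] [0.47700110420950226, -0.14701024825906295, 0.18309343477558696] [-1.1321144475162457, -0.0015427425706850961, -1.329062531895212] 0.021458926966549916 12.4
```

```bash
cat >> kin.py <<'E'
D+= [([0.44578168297098997,0.2461207670652181,-0.12278036892922814,2.260697197031616,-0.6691600648759249,0.3284848970265196,1.7420564655846877],[0.47710215249533794,-0.1468883891116329,0.18347298124193365],[-1.8182506117861141,-0.3663914607616152,0.8516299701563248]),
([0.23295749228549284,0.24592441147367028,0.12552760668257604,2.2705418491482323,-0.8326934040905568,0.36634340089561535,0.9018263264926069],[0.47715286715153227,-0.14681145904264883,0.18339983990246767],[-1.3763602462626294,-0.3962335415921876,-0.23376462221044803]),
([0.012909083426805117,0.26187246184143287,0.3889910890150883,2.2803074448489107,-0.9766438248092675,0.4192927535595767,-0.08843090854596676],[0.47700110420950226,-0.14701024825906295,0.18309343477558696],[-1.1321144475162457,-0.0015427425706850961,-1.329062531895212])]
def fk(q,L):
    h,L1,L2,L3,a1,a2,a3,b0,b1,b2,b3=L
    R=Ro.identity();p=np.array([0,0,h],float);a="zyzyzyz"
    for i in range(7):
        if i==1: p=p+R.apply([0,b0,0])
        if i==3: p=p+R.apply([a1,b1,L1])
        if i==5: p=p+R.apply([a2,b2,L2])
        R=R*Ro.from_euler(a[i],SG[i]*q[i])
        if i==5: p=p+R.apply([a3,b3,0])
    p=p+R.apply([0,0,L3]);return p,R*CT
P0=np.array([.3,.45,.45,.25]+[0]*7)
def fit():
    W=[3,1,1,3]+[3]*(len(D)-4)
    res=lambda L: np.concatenate([(fk(q,L)[0]-p)*w for (q,p,r),w in zip(D,W)]+[(np.array(L)-P0)*.002])
    return least_squares(res,P0).x
def ik(p,R,L,q0,w=.02):
    def f(q):
        pp,RR=fk(q,L);return np.concatenate([(pp-p)*10,(RR.inv()*R).as_rotvec()*3,(q-q0)*w])
    return least_squares(f,np.clip(q0,LO+1e-3,HI-1e-3),bounds=(LO,HI))
E
python3 - <<'E'
from kin import *;from h import bedtool,monitor
L=fit();print(L.round(4))
for q,p,_ in D: print((fk(q,L)[0]-p).round(4))
q=np.array(monitor.observe()["qpos"])
F=np.diag([-1,1,-1])
for z in(.13,.09,.05,.006):
    p,Rg=bedtool([.067,0,z]);Rg=Ro.from_matrix(Rg@F)
    s=ik(p,Rg,L,q);q=s.x;pp,RR=fk(q,L);print(z,q.round(2),"err",(pp-p).round(4),(RR.inv()*Rg).magnitude().round(4))
E
```

```text
[ 3.212e-01  5.271e-01  4.194e-01  3.413e-01  3.900e-03 -2.000e-04
  1.100e-03 -2.130e-02 -3.640e-02 -9.000e-04 -9.000e-04]
[ 0.0003 -0.0001 -0.    ]
[0.0022 0.0003 0.0011]
[-0.0032  0.0021 -0.001 ]
[-0.      0.0001 -0.    ]
[ 0. -0.  0.]
[-0.  0.  0.]
[-0. -0.  0.]Traceback (most recent call last):
  File "<stdin>", line 8, in <module>
AttributeError: 'float' object has no attribute 'round'
```

Run:
```python
from kin import *;from h import bedtool,monitor
L=fit();q=np.array(monitor.observe()["qpos"])
F=np.diag([-1,1,-1])
for z in(.13,.09,.05,.006):
    p,Rg=bedtool([.067,0,z]);Rg=Ro.from_matrix(Rg@F)
    s=ik(p,Rg,L,q);q=s.x;pp,RR=fk(q,L);print(z,q.round(2),"err",(pp-p).round(4),round((RR.inv()*Rg).magnitude(),4))
```

```text
0.13 [ 0.04  0.29  0.36  2.29 -1.03  0.4  -0.03] err [0. 0. 0.] 0.0
0.09 [ 0.13  0.37  0.23  2.28 -1.23  0.33  0.15] err [ 0. -0.  0.] 0.0001
0.05 [ 0.42  0.46 -0.15  2.26 -1.26  0.16  0.19] err [ 0. -0.  0.] 0.0003
0.006 [ 0.39  0.55 -0.13  2.2  -1.26  0.16  0.19] err [ 0.0024 -0.0024  0.0047] 0.0388
```

Run:
```python
from kin import *;from h import bedtool,monitor
L=fit();rng=np.random.default_rng(0)
for name,F in(("flipped(now)",np.diag([-1,1,-1])),("orig",np.eye(3))):
    p,Rg=bedtool([.067,0,.006]);Rg=Ro.from_matrix(Rg@F);out=[]
    for k in range(60):
        s=ik(p,Rg,L,LO+(HI-LO)*rng.random(7),w=1e-4);pp,RR=fk(s.x,L)
        e=np.linalg.norm(pp-p);a=(RR.inv()*Rg).magnitude()
        if e<.002 and a<.01: out.append((np.min(np.minimum(s.x-LO,HI-s.x)),s.x.round(2)))
    out.sort(key=lambda t:-t[0]);print(name,len(out))
    for t in out[:8]:print(round(t[0],3),t[1])
```

```text
flipped(now) 35
0.098 [ 1.19  0.99 -1.3   2.21  1.58  0.71 -2.42]
0.092 [ 1.18  0.97 -1.28  2.21  1.58  0.68 -2.43]
0.092 [ 1.18  0.96 -1.27  2.21  1.58  0.67 -2.43]
0.087 [ 1.16  0.94 -1.25  2.21  1.58  0.65 -2.43]
0.083 [ 1.16  0.93 -1.23  2.21  1.57  0.63 -2.44]
0.08 [ 1.15  0.92 -1.22  2.21  1.57  0.61 -2.44]
0.056 [ 1.09  0.83 -1.1   2.22  1.56  0.5  -2.46]
0.01 [ 0.96  0.73 -0.91  2.22  1.56  0.33 -2.51]
orig 33
0.216 [ 1.15  0.92 -1.22  2.21  1.57  0.61  0.7 ]
0.214 [ 1.09  0.84 -1.11  2.22  1.56  0.51  0.68]
0.213 [ 1.07  0.82 -1.07  2.22  1.56  0.47  0.67]
0.211 [ 1.02  0.77 -1.    2.22  1.56  0.4   0.65]
0.137 [ 1.21  1.04 -1.36  2.21  1.59  0.78  0.73]
0.049 [ 0.85  0.66 -0.74  2.23  1.58  0.21  0.57]
0.0 [ 0.8   0.64 -0.67  2.23  1.61  0.16  0.53]
0.0 [ 0.8   0.64 -0.67  2.23  1.61  0.16  0.53]
```

Run:
```python
from kin import *;from h import bedtool,monitor
L=fit();q00=np.array(monitor.observe()["qpos"])
F=np.diag([-1,1,-1]);lo,hi=LO.copy(),HI.copy()
for phi in(0,4,7,10,13,16,20):
    q=q00
    for z in(.13,.09,.05,.025,.006):
        p,Rg=bedtool([.067,0,z]);Rg=Ro.from_matrix(Rg@F)*Ro.from_euler('x',np.radians(phi)*(-1))
        # keep pair centre: recompute TCP with tilted tool
        pc=p-.0224*Ro.from_matrix(bedtool([.067,0,z])[1]@F).as_matrix()[:,1];p=pc+.0224*Rg.as_matrix()[:,1]
        s=ik(p,Rg,L,q,w=.003);q=s.x
    pp,RR=fk(q,L);print(phi,"tilt",Rg.as_euler('xyz').round(3),q.round(2),"err",(pp-p).round(4),round((RR.inv()*Rg).magnitude(),4))
```

```text
0 tilt [-1.134  0.    -1.333] [ 0.39  0.55 -0.13  2.2  -1.26  0.16  0.19] err [ 0.0024 -0.0024  0.0047] 0.0388
4 tilt [-1.204  0.    -1.333] [ 0.25  0.56  0.01  2.2  -1.26  0.18  0.15] err [ 0. -0.  0.] 0.0
7 tilt [-1.257  0.    -1.333] [ 0.1   0.57  0.18  2.18 -1.11  0.26 -0.04] err [0. 0. 0.] 0.0
10 tilt [-1.309 -0.    -1.333] [-0.    0.58  0.29  2.15 -0.98  0.33 -0.19] err [0. 0. 0.] 0.0
13 tilt [-1.361 -0.    -1.333] [-0.08  0.61  0.38  2.11 -0.88  0.4  -0.3 ] err [0. 0. 0.] 0.0
16 tilt [-1.414  0.    -1.333] [-0.15  0.63  0.45  2.08 -0.81  0.46 -0.39] err [0. 0. 0.] 0.0
20 tilt [-1.484  0.    -1.333] [-0.21  0.67  0.53  2.03 -0.73  0.55 -0.49] err [0. 0. 0.] 0.0
```

Run:
```python
from h import *
def up(u,f,o): return (np.array(u,float)+.5)/f-.5+o
us=lambda u:up(u,4.8,[330,220]); ut=lambda u:up(u,4.6,[300,170])
o,B=bed()
for n,px in(("scene",us([325,207])),("top",ut([441,198]))):
    w=plane(n,px,.1105)[0]; print(n,"o from pivot",(w-B@[.1,-.032,.0245]).round(4))
# uphill end of bars in s8/t8 and low end: measured vs model A in world mm on model plane
q=D=None
from kin import D
pos=np.array(D[3][1]);R0=Ro.from_euler('xyz',D[3][2]).as_matrix();ex=-R0[:,2];ey=R0[:,0];ez=-R0[:,1];c=pos-K*R0[:,1]
for n,f,of,px in(("scene",4,[310,200],[[198,359],[250,372]]),("top",4,[300,170],[[329,173],[378,164]])):
    w=slope(n,up(px,f,of),c+.006*ez,ez);print(n,"along",((w-c)@ex).round(4),"lat",((w-c)@ey).round(4))
```

```text
scene o from pivot [ 0.462  -0.1497  0.046 ]
top o from pivot [ 0.4639 -0.1513  0.046 ]
scene along [-0.0657 -0.066 ] lat [ 0.0107 -0.0121]
top along [0.0666 0.0653] lat [ 0.0083 -0.0151]
```

```bash
sed -i 's/def bed(o=(0.4625,-0.1513,.046)/def bed(o=(0.4630,-0.1492,.046)/' h.py
cat >> h.py <<'E'
def jigtool(xyz,phi,k=K):  # flipped tool, pitched phi deg short of the bed tilt
    o,B=bed();Rg=toolR(B[:,1],B[:,2])@np.diag([-1,1,-1])@Ro.from_euler('x',-np.radians(phi)).as_matrix()
    return o+B@np.array(xyz)+Rg[:,1]*k,Rg
E
python3 - <<'E'
from h import *
s=monitor.observe()
p,Rg=jigtool([.072,0,.045],8);print(p,Ro.from_matrix(Rg).as_euler('xyz').round(3));rel(p,Rg,s)
p,Rg=jigtool([.072,0,.09],8);rel(p,Rg,s)
E
```

```text
[ 0.51430541 -0.13678791  0.09579114] [-1.274  0.    -1.333]
turn [-0.142  0.005 -0.   ] shift mm [-1.1 95.5 -2.1]
turn [-0.142  0.005 -0.   ] shift mm [-1.1 50.5 -2. ]
```

Call:
send_rows:
  series: "-0.02 0 0 0 5 0 0.1; -0.04 0 0 0 12 0 0.1; -0.06 0.005 0 0 22 -1 0.1; -0.08 0.005 0 -1 34 -1 0.1; -0.1 0.005 0 -1 47 -2 0.1; -0.12 0.005 0 -1 60 -2 0.1; -0.135 0.005 0 -1 72 -2 0.1; -0.142 0.005 0 -1 82 -2 0.1; -0.142 0.005 0 -1 90 -2 0.1; -0.142 0.005 0 -1 95 -2 0.1; -0.142 0.005 0 -1 95 -2 0.1; -0.142 0.005 0 -1 95 -2 0.1"

```text
clock: 13.4
position: [0.5135, -0.138, 0.0959]
tool_rot: [-1.275, 0.001, -1.336]
force: [-0.7, -0.1, -2.6]
grip_width: 0.0216
```

```bash
cat > look.py <<'E'
import sys
from h import *
tag=sys.argv[1]
S=cams.grab_frame("scene")[:,:,::-1];T=cams.grab_frame("top")[:,:,::-1]
cv2.imwrite(f"pics/s{tag}.png",cv2.resize(S[215:335,335:445],None,fx=5,fy=5,interpolation=cv2.INTER_CUBIC))
cv2.imwrite(f"pics/t{tag}.png",cv2.resize(T[175:275,345:445],None,fx=5,fy=5,interpolation=cv2.INTER_CUBIC))
s=monitor.observe();print(s["position"].round(4),s["tool_rot"].round(3),s["grip_width"].round(4),s["clock"],s["force"].round(1),s["qpos"].round(2))
o,B=bed();R0=Ro.from_euler('xyz',s["tool_rot"]).as_matrix();c=s["position"]-K*R0[:,1]
print("pair centre in bed by model",(1000*(c-o)@B).round(1))
ex=R0[:,2];ey=-R0[:,0];ez=-R0[:,1]
for n,of in(("scene",[335,215]),("top",[345,175])):
    f=lambda P:((proj(n,P)-of+.5)*5-.5).round(0).tolist()
    print(n,"bars lowL lowR upR upL",f([c+ex*a*.065+ey*b*.012+ez*.006 for a,b in((-1,1),(-1,-1),(1,-1),(1,1))]))
    print(n,"rail lowL lowR upR upL",f([o+B@[a,b,0] for a,b in((0,.009),(0,-.009),(.14,-.009),(.14,.009))]),"stop top",f([o+B@[0,b,.012] for b in(.022,-.022)]))
E
python3 look.py 9
```

```text
Traceback (most recent call last):
  File "look.py", line 7, in <module>
    s=monitor.observe();print(s["position"].round(4),s["tool_rot"].round(3),s["grip_width"].round(4),s["clock"],s["force"].round(1),s["qpos"].round(2))
                                                                            ^^^^^^^^^^^^^^^^^^^^^
AttributeError: 'float' object has no attribute 'round'
```

View pics/s9.png

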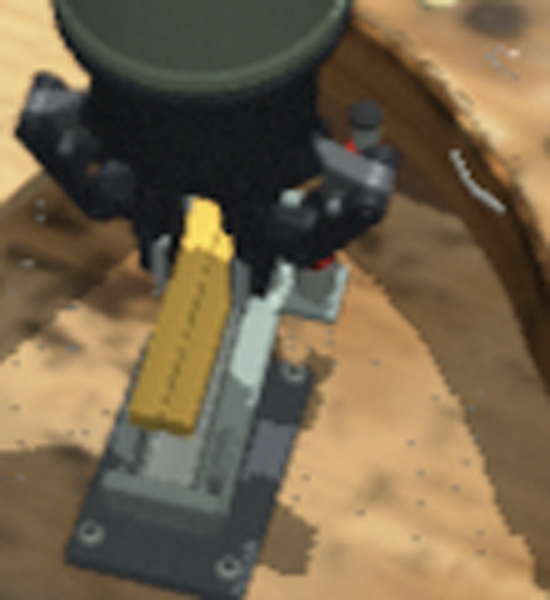

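View pics/t9.png

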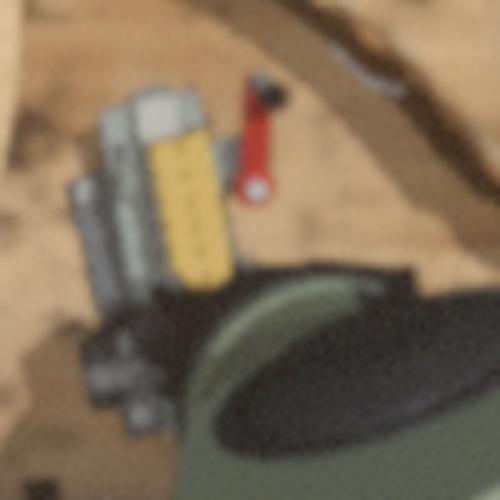

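```bash
sed -i 's/s\["grip_width"\].round(4)/round(float(s["grip_width"]),4)/' look.py; sed -i 's/^S=cams.*$/if tag!="x":\n  S=cams.grab_frame("scene")[:,:,::-1];T=cams.grab_frame("top")[:,:,::-1]/; s/^cv2/  cv2/' look.py; python3 look.py x
```

```text
[ 0.5137 -0.1381  0.0963] [-1.274e+00  1.000e-03 -1.337e+00] 0.0216 13.5 [-0.4 -0.8 -2.9] [-0.04  0.5   0.36  2.18 -0.97  0.37 -0.18]
pair centre in bed by model [71.4 -1.1 45.8]
scene bars lowL lowR upR upL [[130.0, 409.0], [195.0, 425.0], [287.0, 120.0], [225.0, 107.0]]
scene rail lowL lowR upR upL [[141.0, 482.0], [188.0, 494.0], [281.0, 155.0], [236.0, 145.0]] stop top [[104.0, 464.0], [221.0, 493.0]]
top bars lowL lowR upR upL [[203.0, 448.0], [259.0, 435.0], [202.0, 133.0], [144.0, 146.0]]
top rail lowL lowR upR upL [[180.0, 405.0], [219.0, 396.0], [167.0, 99.0], [126.0, 109.0]] stop top [[157.0, 423.0], [254.0, 400.0]]
```

Scene view: the pair hangs just over the channel, with low corners at (131,410) and (192,425), matching the model to about 1 px. The stop top at (105,470)–(222,500) also agrees. In the top view the bars and rail are both shifted by the same roughly 1.5 px, so they line up with each other. Lowering with a lighter grip.

Run:
```python
from h import *
s=monitor.observe()
for x,z in((.071,.02),(.07,.012),(.07,.006)):
    p,Rg=jigtool([x,0,z],8);rel(p,Rg,s)
```

```text
turn [ 0.    -0.003  0.   ] shift mm [-1.2 25.6  3.2]
turn [ 0.    -0.003  0.   ] shift mm [-1.2 33.7  3.4]
turn [ 0.    -0.003  0.   ] shift mm [-1.2 39.6  4.2]
```

Call:
send_rows:
  series: "0 0 0 -1 5 1 0.1; 0 0 0 -1 11 1 0.1; 0 0 0 -1 17 2 0.1; 0 0 0 -1 22 3 0.1; 0 0 0 -1 25 3 0.1; 0 0 0 -1 28 3 0.1; 0 0 0 -1 30 3 0.1; 0 0 0 -1 30 3 0.1; 0 0 0 -1 30 3 0.1"
  force: 45

```text
clock: 14.25
position: [0.5247, -0.1342, 0.0679]
tool_rot: [-1.275, 0.001, -1.337]
force: [-1.6, -0.3, -1.0]
grip_width: 0.0216
```

```bash
python3 look.py 10
```

```text
[ 0.5247 -0.1341  0.0681] [-1.275e+00  1.000e-03 -1.337e+00] 0.0214 14.35 [-1.4 -0.2 -1.4] [ 0.02  0.56  0.27  2.17 -1.05  0.31 -0.12]
pair centre in bed by model [70.1  0.1 15.3]
scene bars lowL lowR upR upL [[131.0, 438.0], [195.0, 454.0], [285.0, 155.0], [224.0, 142.0]]
scene rail lowL lowR upR upL [[141.0, 482.0], [188.0, 494.0], [281.0, 155.0], [236.0, 145.0]] stop top [[104.0, 464.0], [221.0, 493.0]]
top bars lowL lowR upR upL [[185.0, 422.0], [239.0, 409.0], [183.0, 116.0], [126.0, 129.0]]
top rail lowL lowR upR upL [[180.0, 405.0], [219.0, 396.0], [167.0, 99.0], [126.0, 109.0]] stop top [[157.0, 423.0], [254.0, 400.0]]
```

View pics/s10.png

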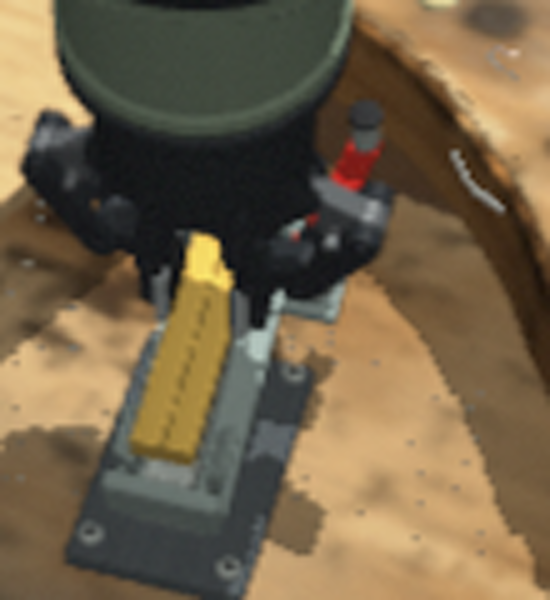

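View pics/t10.png

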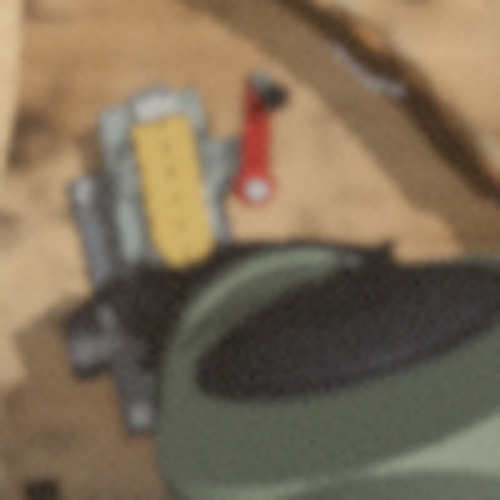

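Both views show the pair centred over the rail and between the upper cheeks, uphill end about to touch. Pressing down in small steps.

Call:
send_rows:
  series: "0 0 0 0 1.5 0 0.1; 0 0 0 0 3 0.3 0.1; 0 0 0 0 4.5 0.5 0.1; 0 0 0 0 6 0.7 0.1; 0 0 0 0 6 0.7 0.1"
  force: 30

```text
clock: 14.77
position: [0.5268, -0.1335, 0.0623]
tool_rot: [-1.275, 0.001, -1.337]
force: [-8.0, -1.0, 3.8]
grip_width: 0.0212
```

```bash
python3 look.py x
```

```text
[ 0.5268 -0.1335  0.0623] [-1.275e+00  1.000e-03 -1.337e+00] 0.0212 14.7667 [-8.  -1.   3.8] [ 0.03  0.57  0.25  2.17 -1.06  0.3  -0.1 ]
pair centre in bed by model [69.5  0.2  9.2]
scene bars lowL lowR upR upL [[132.0, 445.0], [195.0, 461.0], [285.0, 163.0], [224.0, 149.0]]
scene rail lowL lowR upR upL [[141.0, 482.0], [188.0, 494.0], [281.0, 155.0], [236.0, 145.0]] stop top [[104.0, 464.0], [221.0, 493.0]]
top bars lowL lowR upR upL [[182.0, 417.0], [236.0, 405.0], [179.0, 113.0], [123.0, 126.0]]
top rail lowL lowR upR upL [[180.0, 405.0], [219.0, 396.0], [167.0, 99.0], [126.0, 109.0]] stop top [[157.0, 423.0], [254.0, 400.0]]
```

Call:
send_rows:
  series: "0 0 0 0 1 0 0.1; 0 0 0 0 2 0.2 0.1; 0 0 0 0 3 0.3 0.1; 0 0 0 0 4 0.4 0.1; 0 0 0 0 4 0.4 0.1"

```text
clock: 15.18
position: [0.5277, -0.1334, 0.0597]
tool_rot: [-1.274, 0.002, -1.337]
force: [-28.0, 1.4, 40.1]
grip_width: 0.0217
```

```bash
python3 look.py 11
```

```text
[ 0.5277 -0.1333  0.0597] [-1.274  0.002 -1.337] 0.0215 15.2833 [-28.3   0.6  41.2] [ 0.04  0.57  0.24  2.17 -1.07  0.3  -0.09]
pair centre in bed by model [69.3  0.2  6.5]
scene bars lowL lowR upR upL [[132.0, 448.0], [196.0, 464.0], [285.0, 166.0], [224.0, 153.0]]
scene rail lowL lowR upR upL [[141.0, 482.0], [188.0, 494.0], [281.0, 155.0], [236.0, 145.0]] stop top [[104.0, 464.0], [221.0, 493.0]]
top bars lowL lowR upR upL [[180.0, 415.0], [234.0, 403.0], [178.0, 112.0], [122.0, 125.0]]
top rail lowL lowR upR upL [[180.0, 405.0], [219.0, 396.0], [167.0, 99.0], [126.0, 109.0]] stop top [[157.0, 423.0], [254.0, 400.0]]
```

View pics/s11.png

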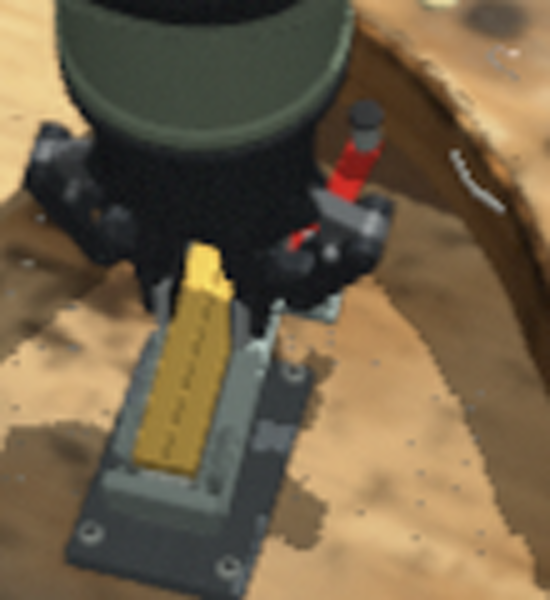

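Run:
```python
from h import *
o,B=bed()
for x in(0,.004):
  print(((proj("scene",[o+B@[x,b,.012] for b in(.012,-.012)])-[335,215]+.5)*5-.5).round(0).tolist(), "raised10",((proj("scene",[o+B@[x,b,.022] for b in(.012,-.012)])-[335,215]+.5)*5-.5).round(0).tolist())
S=cv2.imread("pics/s11.png");cv2.imwrite("pics/s11z.png",cv2.resize(S[400:530,80:260],None,fx=3.5,fy=3.5,interpolation=cv2.INTER_CUBIC))
s=monitor.observe();R0=Ro.from_euler('xyz',s["tool_rot"]).as_matrix();print("bed x,z in tool",(R0.T@B[:,0]).round(3),(R0.T@B[:,2]).round(3))
```

```text
[[131.0, 471.0], [194.0, 486.0]] raised10 [[129.0, 462.0], [193.0, 478.0]]
[[134.0, 461.0], [197.0, 476.0]] raised10 [[132.0, 452.0], [196.0, 468.0]]
bed x,z in tool [-0.004 -0.139  0.99 ] [-0.    -0.99  -0.139]
```

View pics/s11z.png

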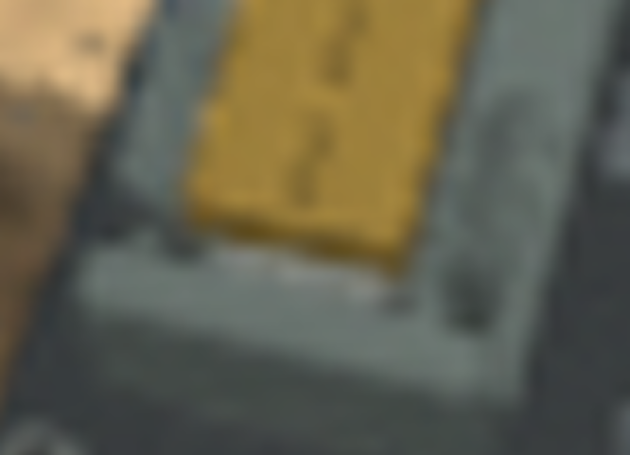

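The low end's top corners are at about (134,459) and (196,473), which fits bars flat on the bed with the ends about 4–5 mm from the stop. The 48 N normal force also says they are flat. I'll ease the pressure and slide the pair down to the stop.

Call:
send_rows:
  series: "0 0 0 0 -1 0 0.1; 0 0 0 0 -1.7 0 0.1; 0 0 0 0 -1.5 -1 0.1; 0 0 0 0 -1.4 -2 0.1; 0 0 0 0 -1.2 -3 0.1; 0 0 0 0 -1.1 -4 0.1; 0 0 0 0 -1 -4.5 0.1; 0 0 0 0 -1 -4.5 0.1"

```text
clock: 15.95
position: [0.5255, -0.1343, 0.0592]
tool_rot: [-1.273, 0.0, -1.336]
force: [0.4, 0.7, 8.4]
grip_width: 0.0216
```

```bash
python3 look.py 12;python3 - <<'E'
from h import *
S=cv2.imread("pics/s12.png");cv2.imwrite("pics/s12z.png",cv2.resize(S[400:530,80:260],None,fx=3.5,fy=3.5,interpolation=cv2.INTER_CUBIC))
E
```

```text
[ 0.5255 -0.1343  0.0592] [-1.273  0.    -1.336] 0.0216 16.05 [-0.3 -0.3  8.1] [ 0.05  0.57  0.23  2.17 -1.08  0.29 -0.08]
pair centre in bed by model [66.8 -0.2  7. ]
scene bars lowL lowR upR upL [[131.0, 454.0], [195.0, 470.0], [285.0, 171.0], [223.0, 158.0]]
scene rail lowL lowR upR upL [[141.0, 482.0], [188.0, 494.0], [281.0, 155.0], [236.0, 145.0]] stop top [[104.0, 464.0], [221.0, 493.0]]
top bars lowL lowR upR upL [[183.0, 420.0], [237.0, 408.0], [180.0, 117.0], [125.0, 130.0]]
top rail lowL lowR upR upL [[180.0, 405.0], [219.0, 396.0], [167.0, 99.0], [126.0, 109.0]] stop top [[157.0, 423.0], [254.0, 400.0]]
```

View pics/s12z.png

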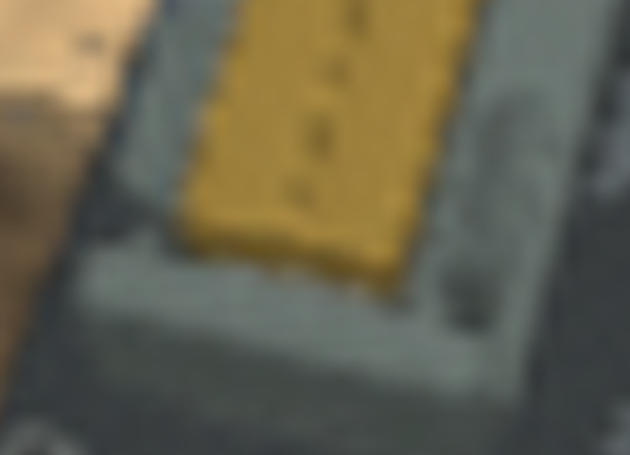

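Call:
send_rows:
  series: "0 0 0 0 0 -1 0.1; 0 0 0 0 0.2 -2 0.1; 0 0 0 0 0.4 -3 0.1; 0 0 0 0 0.4 -3.5 0.1; 0 0 0 0 0.4 -3.5 0.1; 0 0 0 0 0.4 -3.5 0.1"

```text
clock: 16.55
position: [0.5225, -0.1351, 0.0578]
tool_rot: [-1.272, -0.0, -1.336]
force: [1.2, 0.4, 6.9]
grip_width: 0.0211
```

```bash
python3 look.py 13;python3 - <<'E'
from h import *
S=cv2.imread("pics/s13.png");cv2.imwrite("pics/s13z.png",cv2.resize(S[400:530,80:260],None,fx=3.5,fy=3.5,interpolation=cv2.INTER_CUBIC))
E
```

```text
[ 0.5225 -0.1351  0.0578] [-1.272 -0.    -1.336] 0.0214 16.65 [1.7 0.3 7.1] [ 0.06  0.57  0.22  2.18 -1.09  0.28 -0.07]
pair centre in bed by model [63.5 -0.3  7.1]
scene bars lowL lowR upR upL [[129.0, 463.0], [193.0, 479.0], [282.0, 179.0], [221.0, 166.0]]
scene rail lowL lowR upR upL [[141.0, 482.0], [188.0, 494.0], [281.0, 155.0], [236.0, 145.0]] stop top [[104.0, 464.0], [221.0, 493.0]]
top bars lowL lowR upR upL [[184.0, 427.0], [238.0, 415.0], [182.0, 125.0], [126.0, 138.0]]
top rail lowL lowR upR upL [[180.0, 405.0], [219.0, 396.0], [167.0, 99.0], [126.0, 109.0]] stop top [[157.0, 423.0], [254.0, 400.0]]
```

View pics/s13z.png

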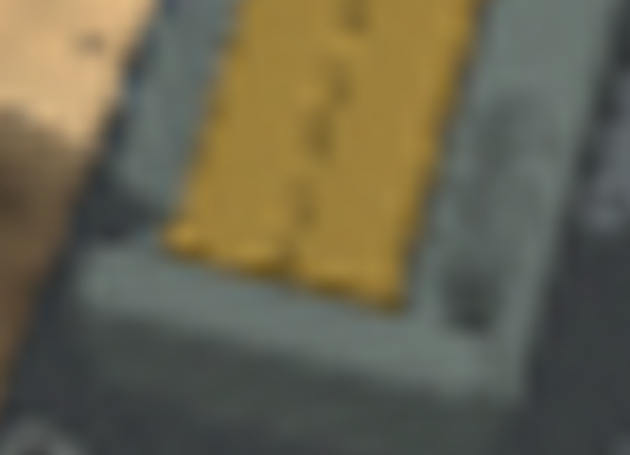

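The bars' low ends now meet the stop, with top corners at (127,470) and (194,486) where x = 0 is predicted at (131,471) and (194,486). They are flush with the stop's top edge, so I'm releasing.

Call:
send_rows:
  series: "0 0 0 0 0 0 0.2; 0 0 0 0 0 0 0.27; 0 0 0 0 0 0 0.32; 0 0 0 0 0 0 0.38; 0 0 0 0 0 0 0.45; 0 0 0 0 0 0 0.5; 0 0 0 0 0 0 0.5; 0 0 0 0 0 0 0.5"

```text
clock: 17.32
position: [0.521, -0.135, 0.0569]
tool_rot: [-1.275, 0.001, -1.336]
force: [-1.0, -1.0, -0.0]
grip_width: 0.0426
```

```bash
python3 look.py 14
```

```text
[ 0.521  -0.1349  0.0569] [-1.275e+00  1.000e-03 -1.336e+00] 0.0425 17.4167 [-0.1 -0.8  0.2] [ 0.06  0.57  0.22  2.18 -1.09  0.28 -0.07]
pair centre in bed by model [61.9  0.2  6.8]
scene bars lowL lowR upR upL [[127.0, 466.0], [191.0, 482.0], [280.0, 183.0], [219.0, 170.0]]
scene rail lowL lowR upR upL [[141.0, 482.0], [188.0, 494.0], [281.0, 155.0], [236.0, 145.0]] stop top [[104.0, 464.0], [221.0, 493.0]]
top bars lowL lowR upR upL [[183.0, 431.0], [237.0, 418.0], [181.0, 129.0], [125.0, 141.0]]
top rail lowL lowR upR upL [[180.0, 405.0], [219.0, 396.0], [167.0, 99.0], [126.0, 109.0]] stop top [[157.0, 423.0], [254.0, 400.0]]
```

View pics/s14.png

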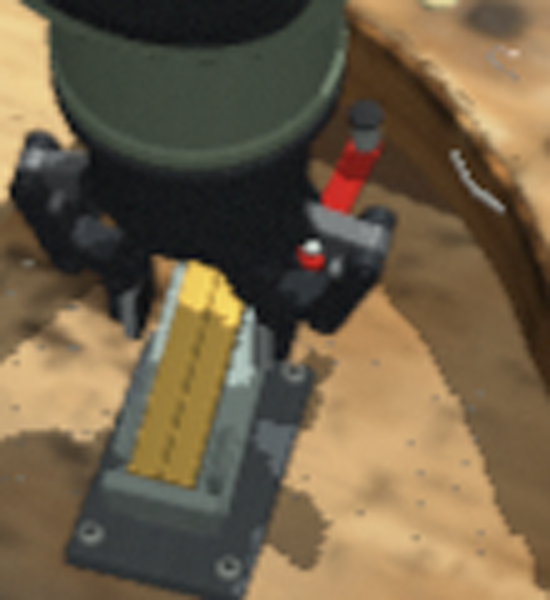

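The fingers are open (42.5 mm) and clear, and the bars lie against the stop. Withdrawing square to the bed.

Call:
send_rows:
  series: "0 0 0 0 -4 -0.5 0.5; 0 0 0 0 -10 -1.5 0.5; 0 0 0 0 -20 -3 0.5; 0 0 0 0 -32 -4.5 0.5; 0 0 0 0 -46 -6 0.5; 0 0 0 0 -62 -8 0.5; 0 0 0 0 -80 -11 0.5; 0 0 0 0 -98 -14 0.5; 0 0 0 0 -112 -16 0.5; 0 0 0 0 -122 -17 0.5; 0 0 0 0 -128 -18 0.5; 0 0 0 0 -128 -18 0.5"

```text
clock: 18.42
position: [0.468, -0.1478, 0.1753]
tool_rot: [-1.273, 0.001, -1.337]
force: [0.5, -0.6, 1.3]
grip_width: 0.043
```

```bash
python3 look.py 15
```

```text
[ 0.4681 -0.1475  0.1741] [-1.275e+00  1.000e-03 -1.336e+00] 0.043 18.5167 [-0.3  0.1 -0.3] [-0.19  0.31  0.59  2.22 -0.72  0.52 -0.37]
pair centre in bed by model [ 62.1   0.5 136. ]
scene bars lowL lowR upR upL [[98.0, 345.0], [169.0, 362.0], [270.0, 37.0], [202.0, 23.0]]
scene rail lowL lowR upR upL [[141.0, 482.0], [188.0, 494.0], [281.0, 155.0], [236.0, 145.0]] stop top [[104.0, 464.0], [221.0, 493.0]]
top bars lowL lowR upR upL [[257.0, 570.0], [319.0, 555.0], [257.0, 227.0], [193.0, 242.0]]
top rail lowL lowR upR upL [[180.0, 405.0], [219.0, 396.0], [167.0, 99.0], [126.0, 109.0]] stop top [[157.0, 423.0], [254.0, 400.0]]
```

View pics/s15.png

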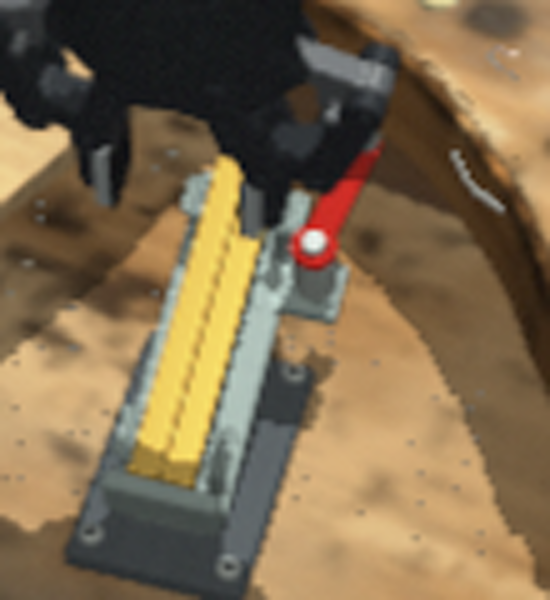

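View pics/t15.png

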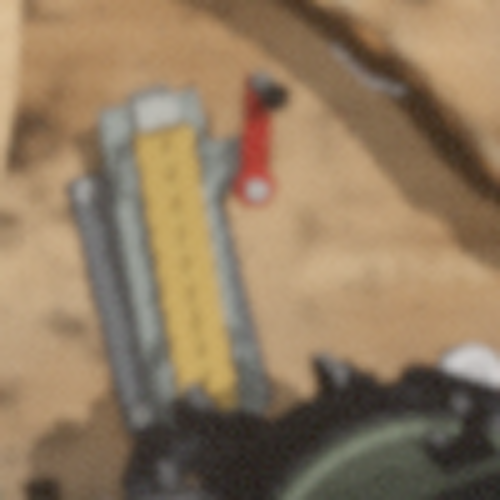

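The scene view shows both bars side by side in the channel, the gripper's shadow across their low ends, and the clamp unmoved. The top view shows them centred on the rail. Now planning the clamp swing: pin position, bench height and reach.

Run:
```python
from h import *
from kin import fit,ik,fk
def up(u,f,o): return (np.array(u,float)+.5)/f-.5+o
us=lambda u:up(u,4.8,[330,220]); ut=lambda u:up(u,4.6,[300,170])
o,B=bed()
for nm,a,b in(("pivot",us([325,207]),ut([441,198])),("cap",us([375,86]),ut([455,108]))):
    x,r=tri(a,b);print(nm,x.round(4),r.round(4),((x-o)@B*1000).round(1))
print("bench ring",tri([316.2,174.3],[268,143]))
# per-view cap on plane bed z=.0455
for n,px in(("scene",us([375,86])),("top",ut([455,108]))):
    w=slope(n,px,o+B@[0,0,.0455],B[:,2])[0];v=(w-o)@B;print(n,"cap bed",(v*1000).round(1),"ang",np.arctan2(v[1]+.032,v[0]-.1).round(3),"rad",np.hypot(v[1]+.032,v[0]-.1).round(4))
L=fit();q=monitor.observe()["qpos"]
print("model check",fk(q,L)[0]-monitor.observe()["position"])
for phi in(5,10,15):
  q=monitor.observe()["qpos"]
  for ang,z in((-.1,.1),(-.1,.033),(.3,.033),(.8,.033),(1.2,.033),(1.6,.033)):
    Rg=jigtool([0,0,0],phi)[1]@Ro.from_euler('y',-np.radians(45)).as_matrix()
    p=o+B@[.1+.046*np.cos(ang),-.032+.046*np.sin(ang),z]+Rg[:,1]*.0165
    s=ik(p,Ro.from_matrix(Rg),L,q,w=.02);q=s.x;pp,RR=fk(q,L)
    print(phi,ang,z,q.round(2),np.linalg.norm(pp-p).round(4),round((RR.inv()*Ro.from_matrix(Rg)).magnitude(),3))
```

```text
pivot [ 0.5489 -0.1626  0.11  ] [0.0016] [ 99.8 -33.2  24.1]
cap [ 0.584  -0.1629  0.1463] [0.0017] [146.1 -41.8  42.6]
bench ring (array([0.69216743, 0.10417912, 0.12004636]), array([0.00266113]))
scene cap bed [144.3 -41.   45.5] ang -0.201 rad 0.0452
top cap bed [147.5 -42.3  45.5] ang -0.214 rad 0.0486
model check [ 1.69014526e-05 -5.02159691e-04  1.57548939e-04]
5 -0.1 0.1 [ 0.02  0.4   0.34  2.02 -0.64  0.53  0.29] 0.0 0.0
5 -0.1 0.033 [ 0.08  0.52  0.22  2.   -0.74  0.41  0.36] 0.0 0.0
5 0.3 0.033 [ 0.05  0.51  0.22  2.03 -0.74  0.39  0.35] 0.0 0.0
5 0.8 0.033 [ 0.04  0.49  0.2   2.08 -0.76  0.35  0.35] 0.0 0.0
5 1.2 0.033 [ 0.06  0.48  0.16  2.13 -0.79  0.31  0.38] 0.0 0.0
5 1.6 0.033 [ 0.11  0.47  0.11  2.17 -0.82  0.27  0.42] 0.0 0.0
10 -0.1 0.1 [-0.07  0.43  0.42  1.96 -0.54  0.62  0.16] 0.0 0.0
10 -0.1 0.033 [-0.01  0.55  0.33  1.94 -0.62  0.52  0.22] 0.0 0.0
10 0.3 0.033 [-0.05  0.54  0.33  1.97 -0.62  0.5   0.2 ] 0.0 0.0
10 0.8 0.033 [-0.07  0.52  0.32  2.02 -0.63  0.46  0.19] 0.0 0.0
10 1.2 0.033 [-0.06  0.51  0.3   2.07 -0.65  0.42  0.21] 0.0 0.0
10 1.6 0.033 [-0.03  0.5   0.27  2.11 -0.67  0.38  0.24] 0.0 0.0
15 -0.1 0.1 [-0.12  0.47  0.48  1.9  -0.46  0.72  0.07] 0.0 0.0
15 -0.1 0.033 [-0.08  0.58  0.4   1.88 -0.53  0.62  0.11] 0.0 0.0
15 0.3 0.033 [-0.12  0.57  0.41  1.91 -0.53  0.6   0.09] 0.0 0.0
15 0.8 0.033 [-0.14  0.55  0.4   1.96 -0.54  0.57  0.08] 0.0 0.0
15 1.2 0.033 [-0.14  0.54  0.39  2.01 -0.55  0.53  0.09] 0.0 0.0
15 1.6 0.033 [-0.13  0.53  0.37  2.05 -0.56  0.49  0.11] 0.0 0.0
```

Measured: the clamp starts at about −0.2 rad with the cap at bed (146,−42), radius 46–48 mm as it should be. The bench top is about 0.12 m high and the arc is well in reach. Moving to straddle the pin from above, jaws turned 45°.

```bash
cat >> h.py <<'E'
def pintool(ang,z,phi=8,r=.046,k=.0165):
    o,B=bed();Rg=jigtool([0,0,0],phi)[1]@Ro.from_euler('y',-np.radians(45)).as_matrix()
    return o+B@[.1+r*np.cos(ang),-.0325+r*np.sin(ang),z]+Rg[:,1]*k,Rg
E
python3 - <<'E'
from h import *
s=monitor.observe()
for z in(.095,.06,.033): p,Rg=pintool(-.2,z);print(p.round(4),Ro.from_matrix(Rg).as_euler('xyz').round(3));rel(p,Rg,s)
E
```

```text
[ 0.5663 -0.1671  0.1776] [-1.358 -0.208 -0.57 ]
turn [ 0.    -0.788 -0.   ] shift mm [41.9 23.1 88. ]
[ 0.5806 -0.1636  0.1459] [-1.358 -0.208 -0.57 ]
turn [ 0.    -0.788 -0.   ] shift mm [41.9 57.7 92.9]
[ 0.5917 -0.1609  0.1214] [-1.358 -0.208 -0.57 ]
turn [ 0.    -0.788 -0.   ] shift mm [41.8 84.5 96.6]
```

Call:
send_rows:
  series: "0 -0.08 0 3 0 6 0.5; 0 -0.16 0 7 0 15 0.45; 0 -0.24 0 12 2 25 0.4; 0 -0.32 0 17 4 36 0.36; 0 -0.4 0 22 7 47 0.36; 0 -0.48 0 27 10 58 0.36; 0 -0.56 0 32 14 68 0.36; 0 -0.64 0 36 17 76 0.36; 0 -0.72 0 39 20 82 0.36; 0 -0.788 0 41 22 86 0.36; 0 -0.788 0 42 23 88 0.36; 0 -0.788 0 42 23 88 0.36; 0 -0.788 0 42 23 88 0.36"

```text
clock: 19.6
position: [0.5658, -0.1675, 0.1772]
tool_rot: [-1.358, -0.206, -0.573]
force: [-0.7, 0.3, -1.0]
grip_width: 0.0309
```

```bash
python3 look.py 16
python3 - <<'E'
from h import *
s=monitor.observe();p,Rg=pintool(-.2,.06);rel(p,Rg,s)
E
```

```text
[ 0.5659 -0.1674  0.1775] [-1.358 -0.207 -0.572] 0.0309 19.7 [ 0.6 -1.4  0.5] [-0.02  0.43  0.38  1.98 -0.59  0.58  0.23]
pair centre in bed by model [145.5 -41.9 100.9]
scene bars lowL lowR upR upL [[440.0, 192.0], [500.0, 161.0], [303.0, -104.0], [246.0, -76.0]]
scene rail lowL lowR upR upL [[141.0, 482.0], [188.0, 494.0], [281.0, 155.0], [236.0, 145.0]] stop top [[104.0, 464.0], [221.0, 493.0]]
top bars lowL lowR upR upL [[432.0, 255.0], [469.0, 202.0], [186.0, 19.0], [149.0, 75.0]]
top rail lowL lowR upR upL [[180.0, 405.0], [219.0, 396.0], [167.0, 99.0], [126.0, 109.0]] stop top [[157.0, 423.0], [254.0, 400.0]]
turn [ 0.001 -0.002 -0.001] shift mm [ 3.6 34.7  4. ]
```

View pics/s16.png

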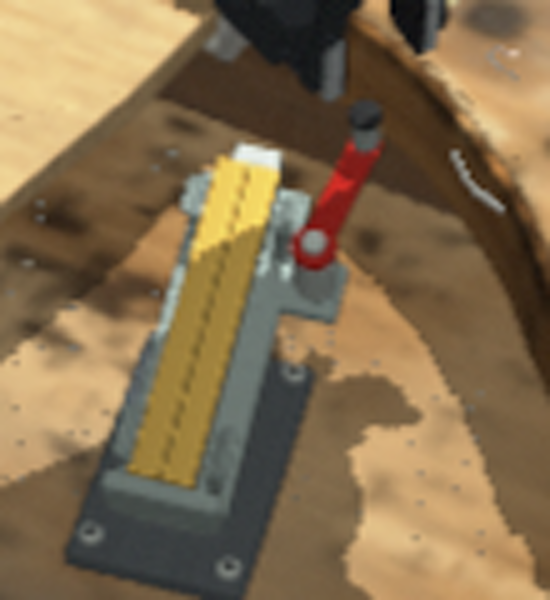

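View pics/t16.png

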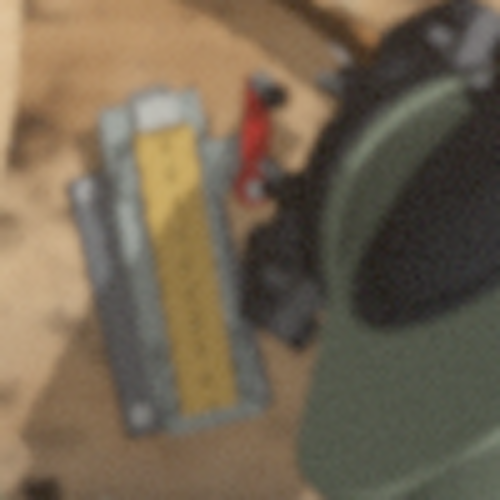

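Run:
```python
from h import *
s=monitor.observe();R0=Ro.from_euler('xyz',s["tool_rot"]).as_matrix();o,B=bed()
g=lambda P:((proj("scene",P)-[335,215]+.5)*5-.5).round(0).tolist()
for k in(-.0085,0,.0):print(k,"tipL,mid,tipR",g([s["position"]+R0@[dx,k,0] for dx in(-.0155,0,.0155)]))
print("cap model",g(o+B@[.1+.046*np.cos(-.2),-.0325+.046*np.sin(-.2),.0455]))
```

```text
-0.0085 tipL,mid,tipR [[330.0, 88.0], [367.0, 70.0], [405.0, 51.0]]
0 tipL,mid,tipR [[329.0, 101.0], [367.0, 82.0], [404.0, 64.0]]
0.0 tipL,mid,tipR [[329.0, 101.0], [367.0, 82.0], [404.0, 64.0]]
cap model [[368.0, 113.0]]
```

Scene view: the bars are fully in place, the cap is at (366,112) as modelled at (368,113), and the inner faces of the fingers (about 347 and 390) straddle it. Descending around the pin.

Call:
send_rows:
  series: "0 0 0 1 7 1 0.36; 0 0 0 2 16 2 0.36; 0 0 0 3 26 3 0.36; 0 0 0 4 36 4 0.36; 0 0 0 5 45 5 0.36; 0 0 0 6 53 6 0.36; 0 0 0 6.5 59 7 0.36; 0 0 0 6.5 61.5 7 0.36; 0 0 0 6.5 61.5 7 0.36; 0 0 0 6.5 61.5 7 0.36"

```text
clock: 20.53
position: [0.5924, -0.161, 0.1217]
tool_rot: [-1.358, -0.208, -0.571]
force: [-0.9, -0.9, -1.1]
grip_width: 0.0308
```

```bash
python3 look.py 17
python3 - <<'E'
from h import *
s=monitor.observe();p,Rg=pintool(-.2,.033);rel(p,Rg,s)
E
```

```text
[ 0.5925 -0.161   0.1221] [-1.358 -0.208 -0.571] 0.0306 20.6333 [-0.4  0.1  0.1] [ 0.03  0.54  0.3   1.96 -0.67  0.48  0.29]
pair centre in bed by model [146.8 -41.9  39.1]
scene bars lowL lowR upR upL [[437.0, 254.0], [494.0, 225.0], [307.0, -31.0], [252.0, -4.0]]
scene rail lowL lowR upR upL [[141.0, 482.0], [188.0, 494.0], [281.0, 155.0], [236.0, 145.0]] stop top [[104.0, 464.0], [221.0, 493.0]]
top bars lowL lowR upR upL [[383.0, 201.0], [417.0, 151.0], [150.0, -21.0], [117.0, 32.0]]
top rail lowL lowR upR upL [[180.0, 405.0], [219.0, 396.0], [167.0, 99.0], [126.0, 109.0]] stop top [[157.0, 423.0], [254.0, 400.0]]
turn [ 0.    -0.001  0.   ] shift mm [-0.8  0.4 -0.4]
```

View pics/s17.png

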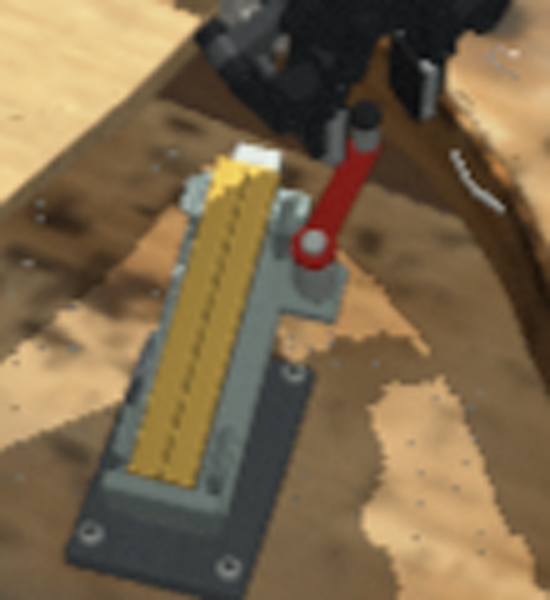

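The fingers stand on both sides of the pin: left tip at (335,158), right finger's inner edge at about (395,110), cap at (366,115), with no force. Narrowing the gap and computing the arc in tool axes.

Call:
send_rows:
  series: "0 0 0 -0.8 0.4 -0.4 0.3; 0 0 0 -0.8 0.4 -0.4 0.24; 0 0 0 -0.8 0.4 -0.4 0.24; 0 0 0 -0.8 0.4 -0.4 0.24"
  force: 20

```text
clock: 20.97
position: [0.5917, -0.1606, 0.1212]
tool_rot: [-1.358, -0.208, -0.571]
force: [0.1, 0.0, -0.8]
grip_width: 0.0204
```

Run:
```python
from h import *
s=monitor.observe();print(s["position"],s["grip_width"],s["force"].round(1),s["clock"]);o,B=bed()
R0=Ro.from_euler('xyz',s["tool_rot"]).as_matrix();d=B@np.array([-1,1,0])/2**.5;print("d in tool",(R0.T@d).round(2))
for i,a in enumerate(np.linspace(-.2,1.57,13)):
    p,Rg=pintool(a,.033);p=p+d*.001*min(5,i*2.5);print(round(a,2),(1000*R0.T@(p-s["position"])).round(1))
p,Rg=pintool(1.57,.033);print("end+8",(1000*R0.T@(p+d*.008-s["position"])).round(1))
```

```text
[ 0.59171914 -0.16064756  0.12122199] 0.020404855976351086 [ 0.1  0.  -0.8] 20.9667
d in tool [-1.   0.1  0. ]
-0.2 [ 0.2 -0.2 -0.2]
-0.05 [-6.5 -0.1  5.2]
0.09 [-13.8   0.2   9.9]
0.24 [-19.4   0.3  13.8]
0.39 [-25.4   0.6  16.9]
0.54 [-31.8   1.   19.1]
0.68 [-38.5   1.6  20.3]
0.83 [-45.2   2.2  20.5]
0.98 [-51.9   3.   19.7]
1.13 [-58.4   3.8  17.9]
1.27 [-64.6   4.7  15.2]
1.42 [-70.2   5.6  11.7]
1.57 [-75.3   6.6   7.3]
end+8 [-78.3   6.9   7.3]
```

Call:
send_rows:
  series: "0 0 0 -3 0 2.5 0.24; 0 0 0 -6.5 0 5 0.24; 0 0 0 -10 0 7.5 0.24; 0 0 0 -14 0 10 0.24; 0 0 0 -19.5 0 14 0.24; 0 0 0 -25.5 0.5 17 0.24; 0 0 0 -32 1 19 0.24; 0 0 0 -38.5 1.5 20.5 0.24; 0 0 0 -45 2 20.5 0.24; 0 0 0 -52 3 20 0.24; 0 0 0 -58.5 4 18 0.24; 0 0 0 -64.5 4.5 15 0.24; 0 0 0 -70 5.5 11.5 0.24; 0 0 0 -75 6.5 7.5 0.24; 0 0 0 -77 6.5 7 0.24; 0 0 0 -77 6.5 7 0.24"

```text
clock: 22.3
position: [0.5342, -0.1146, 0.1008]
tool_rot: [-1.358, -0.21, -0.572]
force: [7.0, -2.0, -2.3]
grip_width: 0.0204
```

```bash
python3 look.py 18
```

```text
[ 0.5342 -0.1145  0.1007] [-1.358 -0.21  -0.572] 0.0205 22.4 [ 6.5 -1.7 -1.1] [ 0.01  0.48  0.21  2.15 -0.74  0.32  0.32]
pair centre in bed by model [96.3 17.  39.1]
scene bars lowL lowR upR upL [[242.0, 346.0], [300.0, 316.0], [123.0, 54.0], [67.0, 81.0]]
scene rail lowL lowR upR upL [[141.0, 482.0], [188.0, 494.0], [281.0, 155.0], [236.0, 145.0]] stop top [[104.0, 464.0], [221.0, 493.0]]
top bars lowL lowR upR upL [[259.0, 347.0], [292.0, 299.0], [29.0, 134.0], [-4.0, 184.0]]
top rail lowL lowR upR upL [[180.0, 405.0], [219.0, 396.0], [167.0, 99.0], [126.0, 109.0]] stop top [[157.0, 423.0], [254.0, 400.0]]
```

View pics/s18.png

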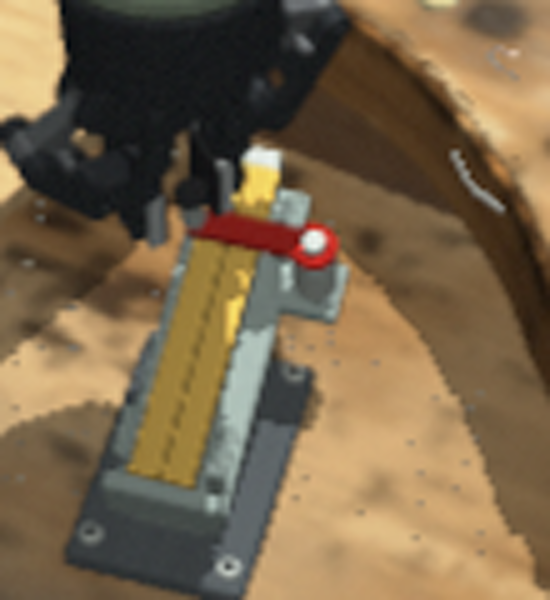

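View pics/t18.png

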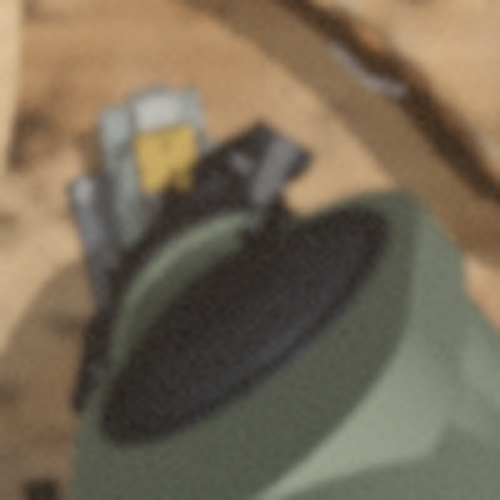

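Run:
```python
from h import *
o,B=bed()
g=lambda P:((proj("scene",P)-[335,215]+.5)*5-.5).round(0).tolist()
for a in(1.3,1.4,1.5,1.57): print(a,g([o+B@[.1+.046*np.cos(a),-.0325+.046*np.sin(a),.0455],o+B@[.1,-.0325,.0245]]))
s=monitor.observe();R0=Ro.from_euler('xyz',s["tool_rot"]).as_matrix();print("-bed x in tool",(-R0.T@B[:,0]).round(2), "bed z",(R0.T@B[:,2]).round(2))
```

```text
1.3 [[205.0, 161.0], [315.0, 239.0]]
1.4 [[199.0, 172.0], [315.0, 239.0]]
1.5 [[194.0, 182.0], [315.0, 239.0]]
1.57 [[192.0, 190.0], [315.0, 239.0]]
-bed x in tool [-0.7   0.14 -0.7 ] bed z [-0.1  -0.99 -0.1 ]
```

The cap is at (190,190), exactly the modelled position for 1.57 rad (192,190), with 7 N against the travel stop. Backing off, opening, and lifting away square to the bed.

Call:
send_rows:
  series: "0 0 0 2 0 0 0.24; 0 0 0 4 0 0 0.3; 0 0 0 4 0 0 0.36; 0 0 0 4 0 0 0.36; 0 0 0 4 0 0 0.36; 0 0 0 3.5 -5 -0.5 0.36; 0 0 0 2.5 -14 -1.5 0.36; 0 0 0 1 -26 -2.5 0.36; 0 0 0 0 -40 -4 0.36; 0 0 0 -2 -56 -6 0.36; 0 0 0 -3 -74 -8 0.36; 0 0 0 -5 -94 -10 0.36; 0 0 0 -7 -114 -12 0.36; 0 0 0 -9 -130 -14 0.36; 0 0 0 -10 -142 -15 0.36; 0 0 0 -10 -148 -15 0.36; 0 0 0 -10 -148 -15 0.36"

```text
clock: 23.82
position: [0.4761, -0.1312, 0.2383]
tool_rot: [-1.357, -0.209, -0.571]
force: [0.7, -1.0, 0.7]
grip_width: 0.0307
```

```bash
python3 look.py 19
```

```text
[ 0.476  -0.1309  0.2367] [-1.358 -0.208 -0.57 ] 0.031 23.9167 [-0.3 -0.9 -0.8] [-0.19  0.18  0.5   2.14 -0.41  0.62  0.05]
pair centre in bed by model [ 99.1  14.8 187.9]
scene bars lowL lowR upR upL [[234.0, 178.0], [300.0, 145.0], [99.0, -140.0], [37.0, -110.0]]
scene rail lowL lowR upR upL [[141.0, 482.0], [188.0, 494.0], [281.0, 155.0], [236.0, 145.0]] stop top [[104.0, 464.0], [221.0, 493.0]]
top bars lowL lowR upR upL [[371.0, 497.0], [411.0, 440.0], [100.0, 249.0], [62.0, 308.0]]
top rail lowL lowR upR upL [[180.0, 405.0], [219.0, 396.0], [167.0, 99.0], [126.0, 109.0]] stop top [[157.0, 423.0], [254.0, 400.0]]
```

View pics/s19.png

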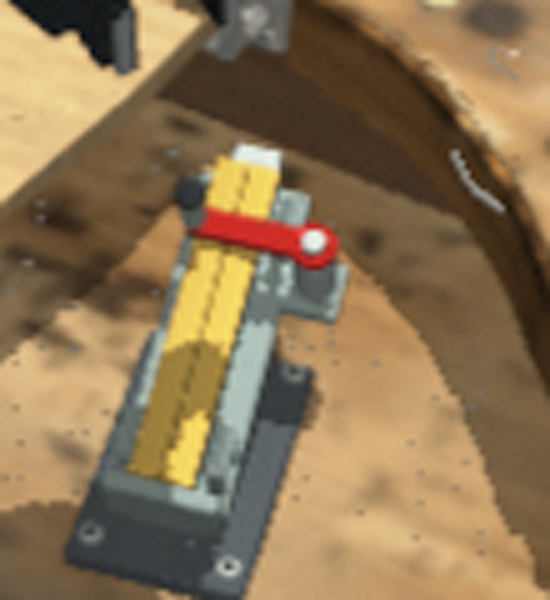

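View pics/t19.png

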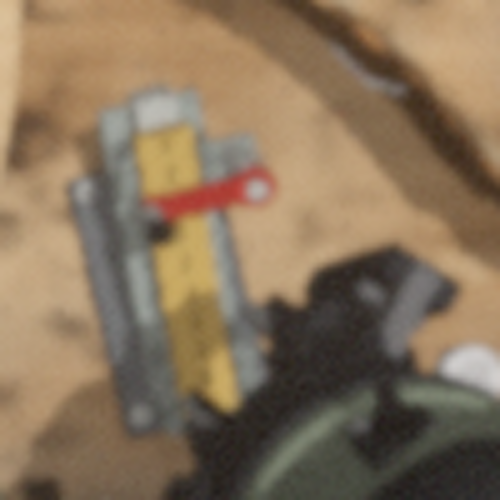

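The clamp lies square across both bars in both views, and the bars are flat between the cheeks with their low ends at the stop. One numeric check, then I hand in.

Run:
```python
from h import *
o,B=bed()
for n,of,px in(("scene",[335,215],[[128,470],[195,487],[280,170],[216,156]]),("top",[345,175],[[137,135],[192,124]])):
    w=slope(n,(np.array(px,float)+.5)/5-.5+of,o+.012*B[:,2],B[:,2]);print(n,((w-o)@B*1000).round(1).tolist())
bot.job_done();print(monitor.observe()["clock"])
```

```text
scene [[0.0, 13.0, 12.0], [-0.2, -12.4, 12.0], [129.0, -11.6, 12.0], [128.9, 13.4, 12.0]]
top [[131.6, 8.0, 12.0], [130.7, -15.4, 12.0]]
the job is handed in; nothing more can be done
the job is handed in; nothing more can be done
```

The job is handed in at about 24 s of the 48 s allowed. Both bars were carried in one grasp, set down in the jig and let go, and the red clamp was swung across them.

**What I did**
- **Grasp:** I gripped both bars together and lifted them clear of the rest. The first closing missed, above the bars, because the fingertips sat about 19 mm higher than the stated tool frame gives. I went lower and gripped again.
- **Arm limits:** With the tool tilted to the slope, joints 6 and 7 were almost at their limits. I turned the gripper half round in the air and held it 8° short of the bed's slope. The bars pivoted flat as I pressed them down, and the force square to the bed rose to about 48 N.
- **Placing:** I eased off, slid the pair down to the stop, opened the jaws and withdrew.
- **Clamp:** I straddled the pin with the jaws and pushed it to its end of travel, with about 7 N against the end stop. Then I opened and backed away.

**Last checks**
- **Bars (scene camera):** low ends at 0 mm from the stop (within about 1 mm), upper ends at 129 mm along the bed, and sides at about +13 and −12 mm. That is flat and in line.
- **Bars (top camera):** upper ends at 131 mm, but sides about 3–4 mm further right. The same offset appeared earlier while the gripper still held the bars, so I put it down to camera calibration.
- **Clamp:** the cap is within half a pixel of where 1.57 rad would put it, and the finger lies over both bars in both pictures.
- **Not measured:** I did not measure the bystanders again at the end. None of my moves met unexpected contact force.

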